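# Hang a bonded test panel by its side slot on the curing stand

## Task

Take the slotted test panel out of the wire rack, stand it in the groove of the setting block and let go, so that you can take hold of it afresh by its top edge. Then hang it on the free pin of the curing stand: its slot has to go sideways onto the pin, between the head and the collar, and the panel is let down until it hangs by the notch at the end of its slot. Leave it hanging still and straight, and do not disturb the panel on the other pin, the two short blanks in the rack or the hand tools and brass weights lying about.

Things in the scene. Friction and masses are not known exactly. Their poses are not given: they have to be found in the camera images.
- panel_center (a point): Slotted test panel: loose steel plate 60 mm wide (its y), 132 tall (z), 5 thick (x), 0.2 to 0.4 kg, the tall one in the rack. Point: its centre, 66 mm above the foot edge. It stands upright in the rack, top edge 138 mm above the bench. On its -x face a 25 x 36 mm coupon, 3.5 mm thick, is bonded 32 to 68 mm above the foot. The rack's wires leave only its two side edges free to grip.
- panel_seat (a point): Point of the panel where the pin's axis lies once it hangs: 96 mm above the foot, mid width and thickness; axes as panel_center. The slot, 15 mm high, comes in level from the +y side edge 75 to 90 mm above the foot and ends 6.5 mm beyond the middle, where a notch 13 mm wide goes up to 100 mm above the foot. Above the notch 32 mm of plain plate remain to grip.
- panel_foot (a point): Middle of the panel's foot edge; axes as panel_center (x through the thickness, y to the side where the slot opens, z up).
- free_pin (a point): Free pin of the curing stand: steel, 8 mm thick, level, 140 mm above the bench. Point: on its axis, where the panel hangs, midway between head and collar (both 18 mm in diameter, inner faces 7 mm before and behind the point). The head is larger than slot and notch: the panel goes on sideways only, moving to +y. Axes: x away from the robot, y to the taken pin, z up.
- taken_pin (a point): The stand's other pin, 70 mm to +y of the free one, with a like panel on it whose edge is 40 mm from the free pin. Stand (fixed, aluminium): base plate 125 x 210 mm, 12 mm high; the beam that carries the pins is 36 to 64 mm behind the points and reaches 9 mm above the pins' axis. On the -y side of the free pin nothing stands in the hanging plane.
- hung_panel (a joint): Swing of the like panel that hangs on the taken pin, rad; 0 hanging straight.
- groove_floor (a point): Setting block (fixed, grey plastic, foot plate 84 x 104 mm): middle of its groove's floor, 10 mm above the bench. The groove runs along its y (its x points away from the robot), 90 mm long, open-ended, 7.5 mm wide (x) up to 32 mm above the bench, then flares to 26 mm at its top, 46 mm above the bench. A panel set in it stands by itself, leaning up to 8 degrees forward or back.
- rack_floor (a point): Panel rack (fixed): middle of its dark tray floor, 6 mm above the bench; tray 92 x 76 mm. Five wire loops, each 40 mm wide along y, stand at x = -32, -16, 0, 16, 32 mm (12 mm clear between) and reach 136 mm above the bench. Panels stand between them, at x = -8, 8 or 24 mm; side lips up to 15 mm above the bench stand 34 mm from the middle.
- blank_a: Short plain steel blank without slot, 50 mm wide (y) x 100 mm tall x 5 mm, loose in the rack; origin in the middle of its foot edge.
- blank_b: Second blank, the same.
- weight_2: Small brass weight, 27 mm in diameter, 17 mm high, on the bench; origin at its underside.
- weight_0: Larger brass weight, 34 mm in diameter, 23 mm high, on the bench; origin at its underside.
- calliper: Sliding calliper, 208 mm long, lying on the bench.
- scissors: Scissors with blue handles, 199 mm long, lying on the bench.
- pliers: Red-handled pliers, 161 mm long, lying on the bench.
- spatula: Mixing spatula with a wooden handle, 199 mm long, lying on the bench.

How it is judged:
On the way:
1. the panel stands upright in the groove of the setting block, let go (foot on the groove's floor, within 30 mm of its middle) (x of panel_foot in the frame of groove_floor between -0.006 and 0.006 m and y of panel_foot in the frame of groove_floor between -0.03 and 0.03 m and z of panel_foot in the frame of groove_floor below 0.006 m and angle between panel_center's own z axis and vertical below 0.2 rad and contact force between panel and the fingers below 0.1 N), for 0.2 s.
At the end, for the whole second after the job is handed in: The slotted panel hangs by its notch on the free pin, between head and collar (notch within 4 mm of its seat on the pin sideways and in height, 7 mm along the pin), upright and square to the pin within about 11 and 20 degrees, still and released; the other panel hangs straight again (y of panel_seat in the frame of free_pin between -0.004 and 0.004 m and z of panel_seat in the frame of free_pin between -0.004 and 0.004 m and x of panel_seat in the frame of free_pin between -0.007 and 0.007 m and angle between panel_center's own z axis and vertical below 0.2 rad and angle between the x axis of panel_center and the x axis of free_pin, either way round below 0.35 rad and contact force between panel and curing_stand above 1 N and linear speed of panel below 0.02 m/s and angular speed of panel below 0.3 rad/s and value of joint hung_panel between -0.15 and 0.15 rad); the robot touches nothing.
It fails at once if the panel on the other pin is knocked (swings beyond 0.4 rad) (value of joint hung_panel above 0.4 rad or value of joint hung_panel below -0.4 rad).
It fails at once if a blank is moved by more than 30 mm or pulled out of the rack (distance of any of blank_a, blank_b from where it was at the start of the episode above 0.03 m).
It fails at once if weights, pliers, spatula, calliper or scissors are shoved by more than 30 mm (distance of any of weight_2, weight_0, pliers, spatula, calliper, scissors from where it was at the start of the episode above 0.03 m).
It also fails if it takes over 61 s, if anything falls off the work surface, if the arm or the gripper's body presses on something with over 40 N, if the wrist force passes 120 N, or if a joint passes its speed limit or range.

## Robot

A 6-joint arm with a two-finger parallel gripper is mounted at the origin on a cart in front of the work surface, level with it; the furniture and walls round the work are solid. World frame = base frame: x ahead of the robot, y to its left, z up, the work surface at z = 0. Lengths are in m, angles in rad, forces in N, time in s.
With the tool pointing down it reaches from about 0.4 to 0.925 m from the base axis. Payload 3.4 kg.
Tool frame: the origin (TCP) lies on the mounting face of the last link; the fingertips stand 173 mm ahead of it and the grasp point (between the pads) lies 155 mm ahead of it (env.grip_point_offset is the distance from the TCP to the grasp point, in m); x points along the fingers, y is the direction in which the jaws open and shut, and the axes are right-handed (so a half turn about x gives the same grasp; the last joint's range is limited). The gripper opens to 85 mm and grips with 20 to 120 N. Pads are 22 mm wide; open, the fingers measure 114 mm over their backs; the gripper's body (76 mm by 85 mm) begins 54 mm behind the grasp point. The pads swing forward as they close: fully open they stand 13 mm farther back than shut.
Start: joints at [1.27, 0.307, 1.506, -0, 1.328, -0.073], TCP at [0.129, 0.56, 0.405] pointing down, gripper open.
Joint ranges: [-3.12, 3.12], [-1.05, 2.28], [0.14, 2.33], [-1.42, 4.57], [0.1, 2.73], [-2.68, 2.68]. Speed limits (rad/s): [2.57, 2.57, 3.14, 3.14, 3.14, 3.14].

## Interface

Orientations are given as a rotation vector (axis times angle).
In Python, from plant import env gives the robot as it stands. The module is installed in compiled form; this text tells all that it offers.
- The arm moves only by the tool jog_arm, never from a script. Its argument "steps" is a list of rows, each a list of 5 numbers: the gripper's target within -1 to 1 (shut at 1, half-way at 0, fully open at -1), then the shift along the world's x, y, z in cm, then the turn about the world's z in rad. A call has 1 to 8 rows; each row is the pose to reach, as a shift and turn from the pose measured when the call began; what a row does not reach only later rows make up. A row lasts 1/12 s, in which the tool goes at most 41.7 mm and 7.16 degrees, less where a joint would pass 70% of its speed; a pose out of reach is approached as far as the arm can. A call with a gripper value outside its range is refused whole. The fingers move at their own pace and stop on an object; "newtons" is the grip in N (left out, the last holds). Time passes only in rows, so rows that repeat a pose let the fingers close. It gives the time, the measured TCP pose, the force and the opening at its end, in the units of the state.
- env.read_state(): the state, without advancing time (a new reading comes with each control period).
- env.snapshot(name): name is "scene" or "top" or "wrist"; returns (picture, depth): 400x640x3 uint8, red, green, blue; 400x640 float32, m along the optical axis (not along the pixel's ray), 0 where there is no reading.
- env.camera_model(name): a dict with "K" (3x3 intrinsics, pixels), "rvec" (rotation vector, rad) and "tvec" (3), from world to camera coordinates, as OpenCV has them. Camera axes: x right, y down, z forward; pixel columns grow to the right and rows downward; lengths in m; the calibration is good to about 2 mm. The wrist camera is an equidistant fisheye: a pixel r from the principal point sees the ray r / f radians off the axis. A picture is of the moment at which its call begins: read the wrist's pose just before it. camera_model takes no time and is no camera call; for the wrist camera it gives the pose at the moment of the call.
- env.sign_off(): hands the job in, once; it reports no verdict.
Trained networks look in the newest picture that a camera, given by its name, has taken for a name from the list of things; names that differ only in an ending like _2 or _b are one class to them, and where a whole thing is asked for, a point or a joint stands for the part that bears it (a point fixed in the world has none). Each returns a list of dicts, best first, with "confidence" (0 to 1); they miss things now and then, are a little off and sometimes report something else, mostly with a low value. They report only what shows in the picture. A call takes as long as a camera call.
- env.trace(camera, target): "region" (400x640 bool, what is visible of it) and "extent" ([centre column, centre row, width, height] in pixels, round what is visible of it).
The state is a dict: "clock": time; "joints": joint angles; "dq": joint speeds; "joint_efforts": joint torques, N m; "position": TCP position; "tool_rot": TCP orientation; "wrist_force": force on the tool from outside, world axes, zero at the start; "torque": the same for the moment, N m; "finger_gap": finger opening in m.
Only numpy, scipy, OpenCV 4.12 (cv2) and the standard library are available. Lean on these libraries where they do the work, as an engineer would, in place of code of your own. Each camera call takes 0.05 s, during which the arm holds its last target.

## Working session

There is one attempt and no reset: what is moved stays moved. The work goes in short steps, Python scripts to look and compute and a tool call to move; the robot and the scene stay as the last step left them, time stands still between calls to the robot, and variables do not carry over. Pictures are saved under pics/ and viewed, and the job is handed in when it is done.

Besides the shell and the picture viewer there is one more tool, called after "Call:" as name([rows], argument=value, ...), one row to a line, values as JSON. jog_arm: Moves the arm, as the interface text tells. Its arguments: {"type":"object","properties":{"steps":{"type":"array","items":{"type":"array","items":{"type":"number"}}},"newtons":{"type":"number"}},"required":["steps"]}

```bash
mkdir -p pics; cat > h.py <<'E'
import numpy as np, cv2
from plant import env
def cam(n):
    m=env.camera_model(n); return np.array(m["K"]),cv2.Rodrigues(np.array(m["rvec"],float))[0],np.array(m["tvec"],float)
def cloud(n,d):
    K,R,t=cam(n); v,u=np.mgrid[0:400,0:640]
    P=np.stack([(u-K[0,2])/K[0,0]*d,(v-K[1,2])/K[1,1]*d,d],-1)
    return (P-t)@R
def proj(n,p):
    K,R,t=cam(n); q=np.atleast_2d(p)@R.T+t; q=q@K.T; return q[:,:2]/q[:,2:]
def save(n,im): cv2.imwrite("pics/"+n,im[:,:,::-1])
E
python3 - <<'E'
from h import *
s=env.read_state(); print({k:np.round(v,3) for k,v in s.items()})
for n in ["scene","top","wrist"]:
    im,d=env.snapshot(n); save(n+"0.png",im); np.savez("%s0.npz"%n,im=im,d=d)
    print(n,env.camera_model(n))
E
```

```text
{'clock': np.float64(0.0), 'joints': array([ 1.271,  0.308,  1.508, -0.   ,  1.328, -0.074]), 'dq': array([-0.   , -0.   , -0.002,  0.001, -0.   ,  0.001]), 'joint_efforts': array([ 1.0000e-03, -4.5755e+01, -2.5192e+01,  0.0000e+00,  1.3000e-02,
       -0.0000e+00]), 'position': array([0.129, 0.56 , 0.404]), 'tool_rot': array([ 0.176,  1.564, -0.18 ]), 'wrist_force': array([0.445, 0.674, 0.455]), 'torque': array([ 0.016, -0.006,  0.031]), 'finger_gap': np.float64(0.086)}
scene {'K': array([[376.61658309,   0.        , 318.41966875],
       [  0.        , 376.61658309, 203.65090719],
       [  0.        ,   0.        ,   1.        ]]), 'rvec': array([ 2.10673842, -0.7633035 ,  0.37352533]), 'tvec': array([-0.42989526,  0.3085475 ,  0.88551655])}
top {'K': array([[376.853327  ,   0.        , 324.97552191],
       [  0.        , 376.853327  , 197.1122382 ],
       [  0.        ,   0.        ,   1.        ]]), 'rvec': array([ 2.14560081, -2.15371658,  0.10953804]), 'tvec': array([-1.08147732e-03,  5.58490598e-01,  1.17994351e+00])}
wrist {'K': array([[309.70691629,   0.        , 319.19967686],
       [  0.        , 309.70691629, 203.06221981],
       [  0.        ,   0.        ,   1.        ]]), 'rvec': array([-2.24704481, -1.7886559 , -0.29084873]), 'tvec': array([-0.57398196, -0.04134079,  0.38067104])}
```

View pics/scene0.png

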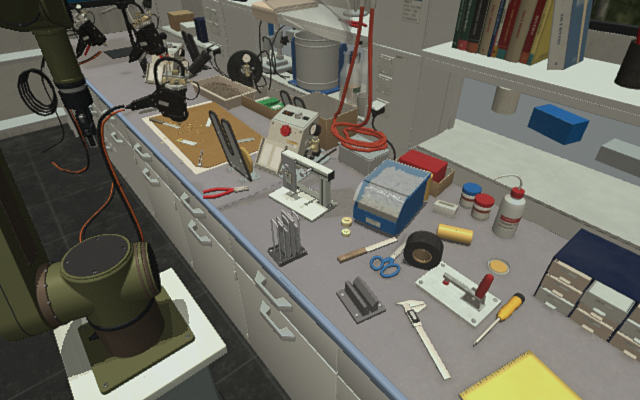

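View pics/top0.png

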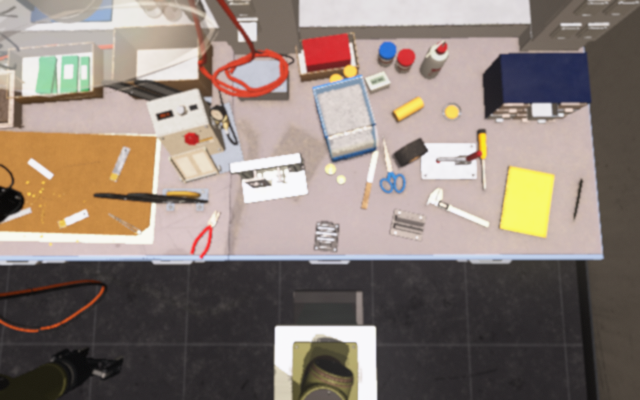

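View pics/wrist0.png

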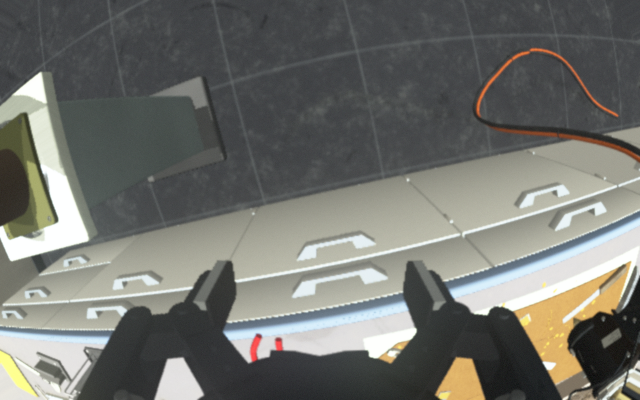

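Top view: rack at (326,236), setting block (408,223), stand (270,178). Scene view: rack (288,238), block (360,298), stand (305,190). I'll zoom in and measure.

```bash
python3 - <<'E'
from h import *
S=np.load("scene0.npz");T=np.load("top0.npz")
a=cv2.resize(S["im"][140:330,230:420],None,fx=4,fy=3.1,interpolation=cv2.INTER_CUBIC)[:590]
save("s_zoom.png",a)
a=cv2.resize(T["im"][145:255,220:440],None,fx=3.6,fy=3.6,interpolation=cv2.INTER_CUBIC)
save("t_zoom.png",a)
C=cloud("top",T["d"])
for n,(u,v) in dict(rack=(326,236),block=(408,223),stand=(270,178),w1=(331,169),w2=(341,180),pl=(205,235),bench=(300,230)).items(): print(n,C[v,u].round(3))
C=cloud("scene",S["d"])
for n,(u,v) in dict(rackft=(288,258),block=(360,298),bench=(330,250)).items(): print(n,C[v,u].round(3))
for t in ["panel_center","taken_pin","blank_a","rack_floor","groove_floor","free_pin"]:
  for c in ["scene","top"]:
    try:
      r=env.trace(c,t); print(c,t,[(round(x["confidence"],2),np.round(x["extent"],1)) for x in r[:3]])
    except Exception as e: print(t,e)
E
```

```text
rack [ 0.432 -0.008  0.136]
block [ 0.474 -0.268  0.03 ]
stand [0.626 0.179 0.011]
w1 [ 0.654 -0.023  0.018]
w2 [ 0.617 -0.056  0.016]
pl [ 0.439  0.393 -0.   ]
bench [ 0.454  0.08  -0.003]
rackft [ 0.42  -0.031  0.006]
block [ 0.453 -0.285  0.045]
bench [ 0.536 -0.08   0.002]
scene panel_center [(0.81, array([290. , 234.2,  15.2,  43. ]))]
top panel_center [(0.58, array([326.2, 236.3,  16. ,   6.7]))]
scene taken_pin [(0.67, array([302.2, 186.2,  71.1,  71.3]))]
top taken_pin [(0.78, array([268.1, 178.2,  80.6,  47.2]))]
scene blank_a [(0.55, array([285.2, 241.7,  14.2,  34.6])), (0.42, array([296.9, 239.8,   5. ,  29. ]))]
top blank_a [(0.63, array([325.2, 227.9,  15.8,   7.5]))]
scene rack_floor [(0.91, array([286.4, 237.3,  40.3,  56. ]))]
top rack_floor [(0.62, array([326.8, 237.1,  25.5,  24.9]))]
scene groove_floor [(0.97, array([361.3, 299.9,  50.6,  50.9]))]
top groove_floor [(0.87, array([405.7, 225.6,  39.6,  32.1]))]
scene free_pin [(0.86, array([302.2, 185.2,  74.3,  69.9]))]
top free_pin [(0.97, array([267.2, 178.5,  80. ,  50. ]))]
```

View pics/s_zoom.png

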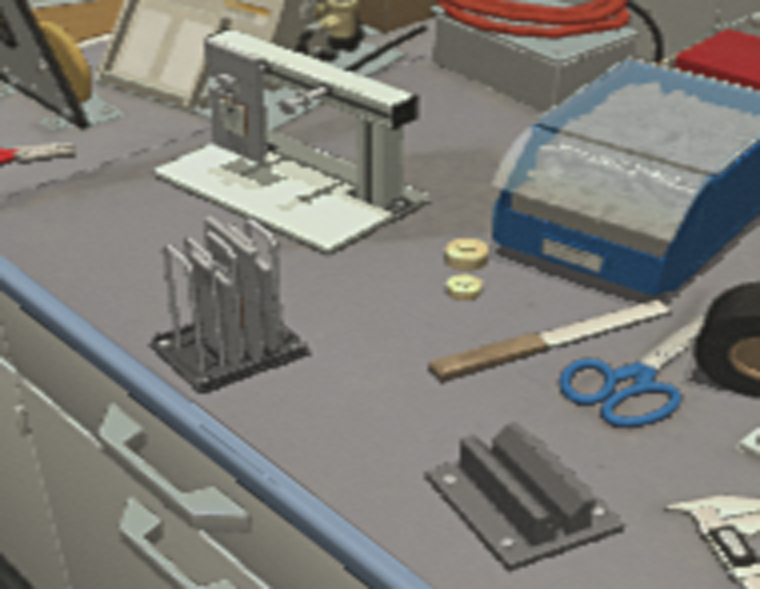

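View pics/t_zoom.png

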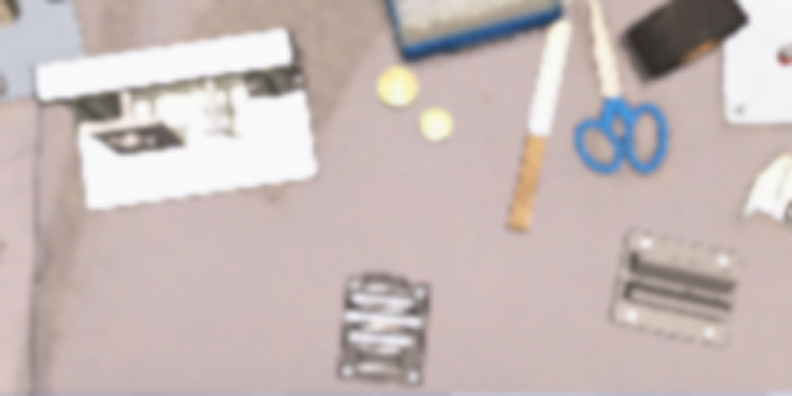

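```bash
cat >> h.py <<'E'
def tool():
    s=env.read_state(); return np.array(s["position"]),cv2.Rodrigues(np.array(s["tool_rot"],float))[0],s
def wproj(p,m=None):
    K,R,t=m or cam("wrist"); q=np.atleast_2d(p)@R.T+t
    r=np.linalg.norm(q[:,:2],axis=1); th=np.arctan2(r,q[:,2]); return np.c_[K[0,2]+K[0,0]*th*q[:,0]/r,K[1,2]+K[1,1]*th*q[:,1]/r]
def wray(uv,m=None):
    K,R,t=m or cam("wrist"); uv=np.atleast_2d(uv).astype(float); a=(uv[:,0]-K[0,2])/K[0,0]; b=(uv[:,1]-K[1,2])/K[1,1]
    th=np.hypot(a,b)+1e-12; d=np.c_[np.sin(th)*a/th,np.sin(th)*b/th,np.cos(th)]; return -R.T@t,d@R
def wz(uv,z,m=None):
    c,d=wray(uv,m); return c+d*((z-c[2])/d[:,2])[:,None]
def wcloud(d,m=None):
    v,u=np.mgrid[0:400,0:640]; c,r=wray(np.c_[u.ravel(),v.ravel()],m)
    K,R,t=m or cam("wrist"); f=r@R[2]; return (c+r*(d.ravel()/f)[:,None]).reshape(400,640,3)
E
python3 - <<'E'
from h import *
p,R,s=tool(); K,Rc,t=cam("wrist"); c=-Rc.T@t
print("tool axes\n",R.round(3)); print("cam in tool",(R.T@(c-p)).round(4),"cam axis in tool",(R.T@Rc[2]).round(3),"img right in tool",(R.T@Rc[0]).round(3))
print("yaw of tool y",np.arctan2(R[1,1],R[0,1]))
# rack orientation etc. from top depth
T=np.load("top0.npz");C=cloud("top",T["d"])
m=(C[...,2]>0.115)&(C[...,2]<0.2)&(abs(C[...,0]-.43)<.06)&(abs(C[...,1])<.07); print("rack top pts",m.sum(),C[m].mean(0).round(4))
m=(C[...,2]>0.035)&(C[...,2]<0.05)&(abs(C[...,0]-.47)<.06)&(abs(C[...,1]+.27)<.07);q=C[m];print("block",m.sum(),q.mean(0).round(4));r=cv2.minAreaRect(q[:,:2].astype(np.float32)*1000);print(r)
m=(C[...,2]>0.142)&(C[...,2]<0.156)&(abs(C[...,0]-.65)<.12)&(abs(C[...,1]-.18)<.2);q=C[m];print("beam",m.sum(),q.mean(0).round(4));r=cv2.minAreaRect(q[:,:2].astype(np.float32)*1000);print(r, cv2.boxPoints(r))
E
```

```text
tool axes
 [[ 0.     0.225  0.974]
 [ 0.     0.974 -0.225]
 [-1.     0.     0.   ]]
cam in tool [ 0.0311 -0.     -0.0825] cam axis in tool [ 0.948 -0.     0.319] img right in tool [ 0.  1. -0.]
yaw of tool y 1.3439688648344277
rack top pts 128 [ 0.4336 -0.0057  0.1347]
block 270 [ 0.4696 -0.2685  0.0423]
((469.38525390625, -268.7141418457031), (89.86597442626953, 42.06324768066406), 77.34352111816406)
beam 845 [0.6515 0.1893 0.1481]
((661.035888671875, 236.4278564453125), (331.8138122558594, 135.34967041015625), 71.24098205566406) [[543.60223  101.09746 ]
 [671.762     57.570557]
 [778.46954  371.75824 ]
 [650.30975  415.28516 ]]
```

Call:
jog_arm([
  [-1, 2.8, -2.7, 0, 0],
  [-1, 5.6, -5.4, 0, 0],
  [-1, 8.4, -8.1, 0, 0],
  [-1, 11.2, -10.8, 0, 0],
  [-1, 14, -13.5, 0, 0],
  [-1, 16.8, -16.2, 0, 0],
  [-1, 19.6, -18.9, 0, 0],
  [-1, 22.4, -21.6, 0, 0],
])

```text
clock: 1.42
position: [0.3543, 0.3428, 0.405]
tool_rot: [0.178, 1.563, -0.177]
wrist_force: [-0.2, 0.5, -0.9]
finger_gap: 0.0854
```

Call:
jog_arm([
  [-1, 2.8, -2.7, 0.5, 0],
  [-1, 5.6, -5.4, 1, 0],
  [-1, 8.4, -8.1, 1.5, 0],
  [-1, 11.2, -10.8, 2, 0],
  [-1, 14, -13.5, 2.5, 0],
  [-1, 16, -15, 3, 0],
  [-1, 16, -15, 3, 0],
  [-1, 16, -15, 3, 0],
])

```text
clock: 2.08
position: [0.5154, 0.1917, 0.4351]
tool_rot: [0.181, 1.562, -0.179]
wrist_force: [-0.0, 0.3, 0.2]
finger_gap: 0.0856
```

```bash
python3 - <<'E'
from h import *
p,R,s=tool(); print(p,np.arctan2(R[1,1],R[0,1]),s["clock"],s["joints"])
m=cam("wrist"); im,d=env.snapshot("wrist"); save("w1.png",im); np.savez("w1.npz",im=im,d=d,K=m[0],R=m[1],t=m[2])
E
```

```text
[0.51544929 0.19169875 0.43511706] 1.341252412846768 2.0833 [ 2.79017590e-01  2.49344325e-01  1.51113351e+00  6.41008247e-04
  1.37991981e+00 -1.06235564e+00]
```

View pics/w1.png

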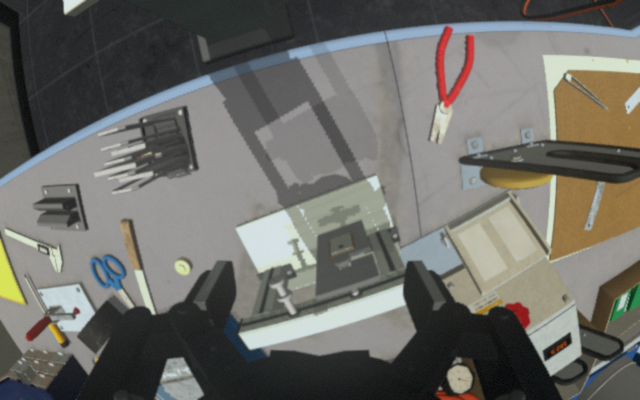

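```bash
python3 - <<'E'
from h import *
W=np.load("w1.npz"); m=(W["K"],W["R"],W["t"])
a=cv2.resize(W["im"][170:340,225:425],None,fx=4,fy=3.5,interpolation=cv2.INTER_CUBIC); save("w1z.png",a)
C=wcloud(W["d"],m)
for uv in [(281,285),(285,295),(295,245),(296,262),(350,293),(354,291),(345,240),(330,240),(300,320),(360,300),(250,330),(260,215),(110,160)]: print(uv,C[uv[1],uv[0]].round(4))
E
```

```text
(281, 285) [0.5948 0.1345 0.1468]
(285, 295) [0.6108 0.1335 0.1418]
(295, 245) [0.6179 0.133  0.0106]
(296, 262) [0.6441 0.1276 0.0124]
(350, 293) [0.6268 0.199  0.1373]
(354, 291) [0.6212 0.2037 0.1429]
(345, 240) [0.5864 0.2049 0.0926]
(330, 240) [0.5895 0.1876 0.078 ]
(300, 320) [0.6417 0.1416 0.1485]
(360, 300) [0.6306 0.2078 0.1478]
(250, 330) [0.6469 0.0824 0.1474]
(260, 215) [5.663e-01 9.440e-02 2.000e-04]
(110, 160) [ 0.425  -0.122  -0.0007]
```

View pics/w1z.png

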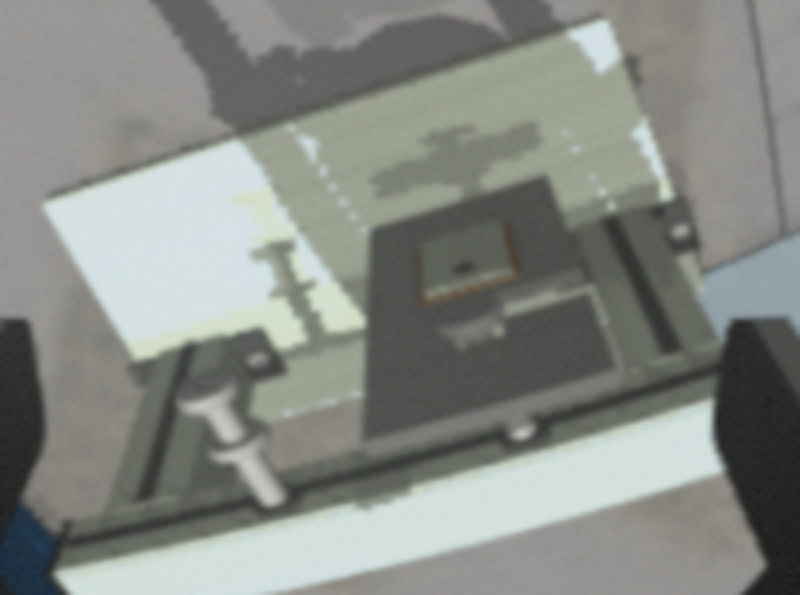

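Call:
jog_arm([
  [-1, -1.7, -3.4, 0, 0],
  [-1, -3.4, -6.8, 0, 0],
  [-1, -5.1, -10.2, 0, 0],
  [-1, -6.8, -13.6, 0, 0],
  [-1, -8.5, -17, 0, 0],
  [-1, -9.5, -19.5, 0, 0],
  [-1, -9.5, -19.5, 0, 0],
  [-1, -9.5, -19.5, 0, 0],
])

```text
clock: 2.8
position: [0.418, -0.0024, 0.4348]
tool_rot: [0.181, 1.564, -0.179]
wrist_force: [0.4, 0.5, -0.3]
finger_gap: 0.0853
```

```bash
python3 - <<'E'
from h import *
p,R,s=tool(); print(p,np.arctan2(R[1,1],R[0,1]),s["clock"],s["joints"])
m=cam("wrist"); im,d=env.snapshot("wrist"); save("w2.png",im); np.savez("w2.npz",im=im,d=d,K=m[0],R=m[1],t=m[2])
print(wproj([[.433,-.006,.137]],m))
W=np.load("w1.npz"); m=(W["K"],W["R"],W["t"]); C=wcloud(W["d"],m)
q=C[(abs(C[...,2]-.1485)<.004)&(C[...,0]>.6)&(C[...,0]<.72)&(C[...,1]>.07)&(C[...,1]<.3)]; r=cv2.minAreaRect(q[:,:2].astype(np.float32)*1000); print(r,np.round(q.mean(0),4),np.linalg.svd(q[:,:2]-q[:,:2].mean(0),full_matrices=False)[2])
print(wz([[277,283.7],[284.5,297.7],[292.5,311.4],[282,291.4]],.14,m))
E
```

```text
[ 0.41799239 -0.00239067  0.43482557] 1.3414150091272448 2.8 [-1.07596852e-01  5.75638385e-02  1.75298657e+00  1.61885898e-03
  1.33162538e+00 -1.44939640e+00]
[[318.67808442 211.6432456 ]]
((634.9200439453125, 159.76141357421875), (58.27256774902344, 189.19802856445312), 8.096821784973145) [0.6458 0.166  0.1486] [[ 0.13966985 -0.99019813]
 [-0.99019813 -0.13966985]]
[[0.59664576 0.12886665 0.14      ]
 [0.61535209 0.13142214 0.14      ]
 [0.63498041 0.13463333 0.14      ]
 [0.60697943 0.1311667  0.14      ]]
```

View pics/w2.png

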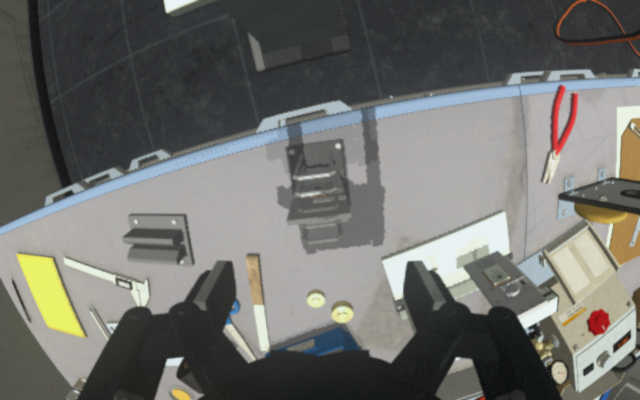

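```bash
python3 - <<'E'
from h import *
W=np.load("w2.npz"); m=(W["K"],W["R"],W["t"])
a=cv2.resize(W["im"][130:260,270:370],None,fx=6,fy=4.5,interpolation=cv2.INTER_CUBIC); save("w2z.png",a)
C=wcloud(W["d"],m)
z=C[...,2]; print(z[180:250:3,296:350:6].round(3))
for t in ["panel_center","blank_a","rack_floor"]:
  r=env.trace("wrist",t); print(t,[(round(x["confidence"],2),np.round(x["extent"],1)) for x in r[:3]])
E
```

```text
[[ 0.005  0.136  0.056  0.065  0.069  0.073  0.098  0.073  0.006]
 [ 0.065  0.069  0.073  0.404  0.081  0.083  0.108  0.089  0.005]
 [ 0.077  0.08   0.084  0.087  0.09   0.093  0.096  0.099  0.006]
 [ 0.117  0.096  0.098  0.101  0.102  0.106  0.133  0.106  0.005]
 [ 0.128  0.105  0.105  0.133  0.134  0.136  0.135  0.106  0.069]
 [ 0.131  0.135  0.135  0.135  0.074  0.075  0.078  0.081  0.081]
 [ 0.07   0.097  0.075  0.079  0.081  0.082  0.08   0.08   0.082]
 [ 0.084  0.107  0.09   0.079  0.081  0.096  0.098  0.122  0.104]
 [ 0.092  0.114  0.097  0.051  0.055  0.104  0.107  0.128  0.111]
 [ 0.104  0.107  0.109  0.111  0.135  0.135  0.136  0.12   0.121]
 [ 0.112  0.133  0.135  0.137  0.136  0.136  0.125  0.125  0.129]
 [ 0.122  0.125  0.126  0.127  0.131  0.133  0.135  0.137  0.138]
 [ 0.129  0.132  0.133  0.136  0.137  0.137  0.136  0.138  0.138]
 [ 0.138  0.137  0.137  0.137  0.137  0.137  0.138  0.129  0.106]
 [ 0.137  0.137  0.137  0.107  0.106  0.106  0.134  0.132 -0.   ]
 [-0.     0.131  0.134  0.136  0.135  0.135  0.135  0.106 -0.001]
 [ 0.     0.001  0.136  0.134 -0.001  0.002  0.     0.114  0.   ]
 [-0.001 -0.002 -0.     0.001 -0.     0.     0.001  0.119 -0.001]
 [ 0.    -0.    -0.001 -0.     0.001 -0.    -0.     0.     0.   ]
 [ 0.     0.    -0.001 -0.001 -0.001 -0.001  0.133  0.134 -0.001]
 [-0.001 -0.001  0.133  0.134  0.135  0.136  0.135 -0.    -0.   ]
 [ 0.    -0.002 -0.001  0.001  0.001  0.     0.    -0.001 -0.002]
 [-0.002  0.001 -0.    -0.001 -0.001 -0.     0.001 -0.    -0.001]
 [-0.001  0.    -0.001 -0.     0.    -0.003  0.    -0.002 -0.   ]]
panel_center [(0.85, array([318.9, 203.2,  65.9,  45.1]))]
blank_a [(0.78, array([319.9, 181.6,  45.1,  23.7])), (0.44, array([317.4, 203.8,   9.6,   4.7]))]
rack_floor [(0.7, array([318.4, 192.6,  65.3, 103.9]))]
```

View pics/w2z.png

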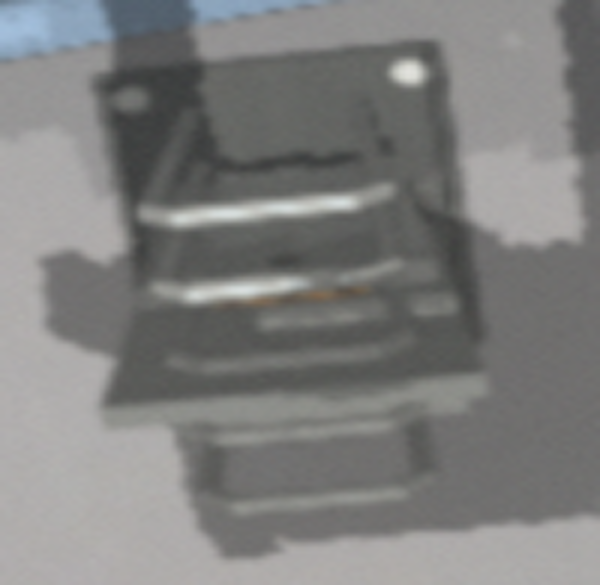

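```bash
python3 - <<'E'
from h import *
W=np.load("w2.npz"); m=(W["K"],W["R"],W["t"])
f=lambda x,y:(270+x/6-.4,130+y/4.5-.4)
q=wz([f(103,403),f(487,373),f(106,425),f(485,395)],.138,m); print(q.round(4)); 
print(np.diff(q[:2],axis=0),np.diff(q[2:],axis=0), q.mean(0))
# loops
for n,(l,r) in dict(L1=((150,215),(390,190)),L2=((165,292),(398,265)),L5=((225,508),(405,492)),L4=((195,437),(415,420))).items():
    a=wz([f(*l),f(*r)],.135,m); print(n,a.mean(0).round(4),np.diff(a,axis=0).round(4),np.arctan2(-(a[1]-a[0])[0],(a[1]-a[0])[1]).round(3))
C=wcloud(W["d"],m); z=C[...,2]
k=(z>.1368)&(z<.1395)&(C[...,0]>.42)&(C[...,0]<.46)&(abs(C[...,1])<.06); P=C[k]; print(k.sum(),P.mean(0)); r=cv2.minAreaRect(P[:,:2].astype(np.float32)*1000); print(r)
E
```

```text
[[ 0.4332 -0.0364  0.138 ]
 [ 0.4402  0.0226  0.138 ]
 [ 0.438  -0.0372  0.138 ]
 [ 0.4448  0.0213  0.138 ]]
[[0.0070136  0.05894987 0.        ]] [[0.00683799 0.0585524  0.        ]] [ 0.4390461  -0.00741226  0.138     ]
L1 [ 0.3987 -0.0018  0.135 ] [[0.0032 0.0359 0.    ]] -0.088
L2 [ 0.4143 -0.0037  0.135 ] [[0.0025 0.0356 0.    ]] -0.07
L5 [ 0.4634 -0.0098  0.135 ] [[0.0029 0.0289 0.    ]] -0.1
L4 [ 0.447  -0.0076  0.135 ] [[0.0041 0.0344 0.    ]] -0.119
315 [ 0.43930026 -0.00807922  0.13774368]
((440.0154724121094, -8.424259185791016), (59.196746826171875, 15.611472129821777), 75.42121124267578)
```

Call:
jog_arm([
  [-1, 1.1, -0.25, 0, 0.056],
  [-1, 2.1, -0.5, 0, 0.113],
  [-1, 2.1, -0.5, -3, 0.113],
  [-1, 2.1, -0.5, -6, 0.113],
  [-1, 2.1, -0.5, -9, 0.113],
  [-1, 2.1, -0.5, -9, 0.113],
  [-1, 2.1, -0.5, -9, 0.113],
  [-1, 2.1, -0.5, -9, 0.113],
])

```text
clock: 3.67
position: [0.4417, -0.0057, 0.3458]
tool_rot: [0.089, 1.568, -0.086]
wrist_force: [0.1, -0.5, 0.6]
finger_gap: 0.0854
```

```bash
cat >> h.py <<'E'
def look(n):
    p,R,s=tool(); m=cam("wrist"); im,d=env.snapshot("wrist"); save(n+".png",im); np.savez(n+".npz",im=im,d=d,K=m[0],R=m[1],t=m[2])
    print("tcp",p.round(4),"yaw",(np.arctan2(R[1,1],R[0,1])-np.pi/2).round(4),"clock",s["clock"],"gap",round(float(s["finger_gap"]),4),"F",np.round(s["wrist_force"],2),"j",np.round(s["joints"],2))
    return m,im,d
def load(n):
    W=np.load(n+".npz"); return (W["K"],W["R"],W["t"]),W["im"],W["d"]
E
python3 - <<'E'
from h import *
look("w3")
E
```

```text
tcp [ 0.4417 -0.0057  0.3458] yaw -0.1116 clock 3.6667 gap 0.0854 F [ 0.07 -0.52  0.58] j [-0.11  0.18  1.86  0.    1.1  -1.57]
```

View pics/w3.png

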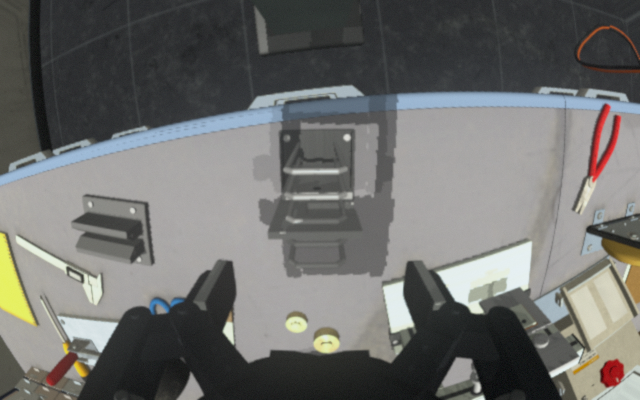

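```bash
python3 - <<'E'
from h import *
m,im,d=load("w3")
save("w3z.png",cv2.resize(im[190:280,255:375],None,fx=6,fy=6,interpolation=cv2.INTER_CUBIC))
E
```

```text
(no output)
```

View pics/w3z.png

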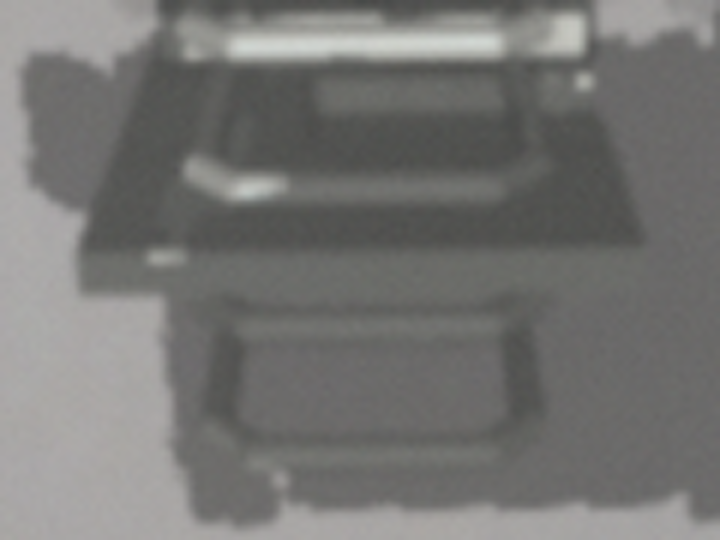

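```bash
python3 - <<'E'
from h import *
m,im,d=load("w3"); f=lambda x,y:(255+x/6-.4,190+y/6-.4)
q=wz([f(83,247),f(643,243),f(80,292),f(641,288)],.138,m); print(q.round(4),q.mean(0),np.diff(q[::1],axis=0)[[0,2]])
E
```

```text
[[ 0.4337 -0.0366  0.138 ]
 [ 0.4397  0.0216  0.138 ]
 [ 0.4388 -0.0378  0.138 ]
 [ 0.4449  0.0211  0.138 ]] [ 0.43926447 -0.0079473   0.138     ] [[0.00602516 0.05820169 0.        ]
 [0.00607489 0.05891419 0.        ]]
```

Call:
jog_arm([
  [-1, -0.25, -0.2, 0, 0],
  [-1, -0.25, -0.2, -2, 0],
  [-1, -0.25, -0.2, -4, 0],
  [-1, -0.25, -0.2, -6, 0],
  [-1, -0.25, -0.2, -7.4, 0],
  [-1, -0.25, -0.2, -7.4, 0],
  [-1, -0.25, -0.2, -7.4, 0],
], newtons=50)

```text
clock: 4.3
position: [0.4397, -0.008, 0.2731]
tool_rot: [0.089, 1.566, -0.087]
wrist_force: [0.4, -0.3, 0.6]
finger_gap: 0.0853
```

```bash
python3 - <<'E'
from h import *
look("w4"); m,im,d=load("w4"); save("w4z.png",cv2.resize(im[180:400,190:450],None,fx=2.7,fy=2.7,interpolation=cv2.INTER_CUBIC))
E
```

```text
tcp [ 0.4397 -0.008   0.2731] yaw -0.1119 clock 4.3 gap 0.0853 F [ 0.41 -0.26  0.63] j [-0.12  0.28  1.96  0.    0.9  -1.58]
```

View pics/w4z.png

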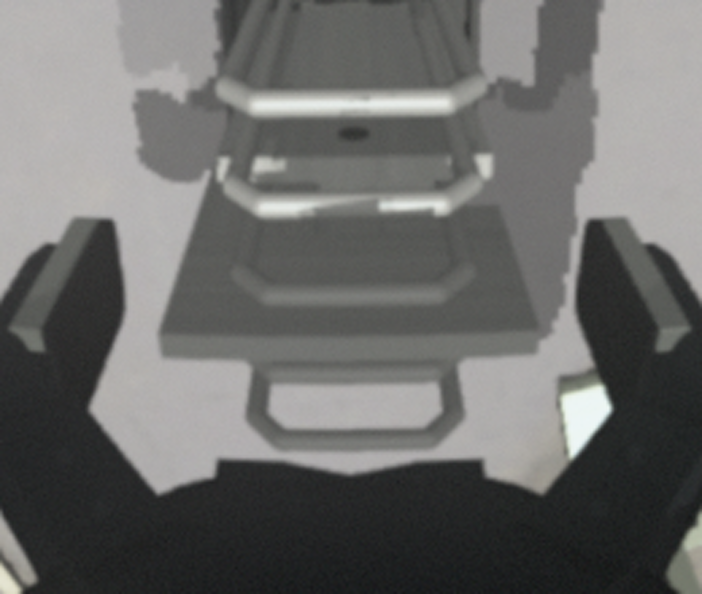

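Call:
jog_arm([
  [1, 0, 0, 0, 0],
  [1, 0, 0, 0, 0],
  [1, 0, 0, 0, 0],
  [1, 0, 0, 0, 0],
  [1, 0, 0, 0, 0],
  [1, 0, 0, 0, 0],
  [1, 0, 0, 0, 0],
  [1, 0, 0, 0, 0],
], newtons=50)

```text
clock: 5.02
position: [0.4411, -0.0082, 0.2753]
tool_rot: [0.088, 1.56, -0.087]
wrist_force: [0.2, -0.6, 7.5]
finger_gap: 0.0589
```

```bash
python3 - <<'E'
from h import *
look("w5"); m,im,d=load("w5"); save("w5z.png",cv2.resize(im[180:400,190:450],None,fx=2.7,fy=2.7,interpolation=cv2.INTER_CUBIC))
E
```

```text
tcp [ 0.4411 -0.0082  0.2753] yaw -0.1119 clock 5.0167 gap 0.0589 F [ 0.24 -0.58  7.53] j [-0.12  0.27  1.96  0.    0.9  -1.58]
```

View pics/w5z.png

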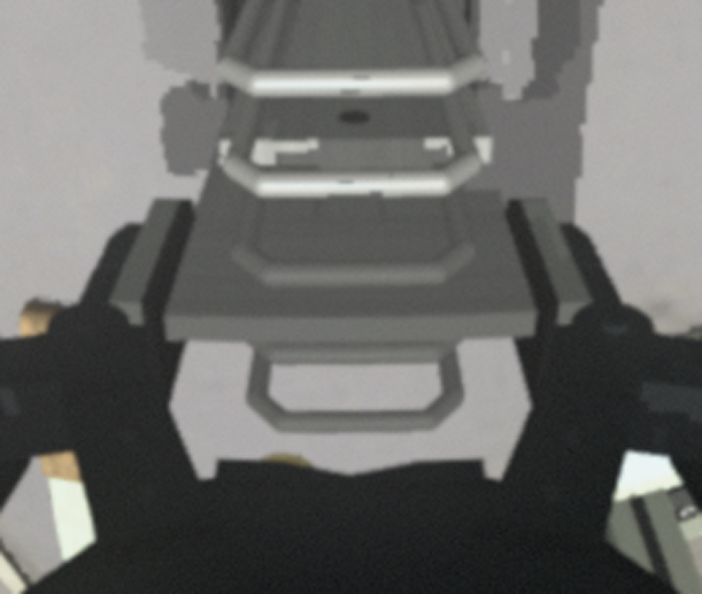

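Call:
jog_arm([
  [1, 0, 0, 1, 0],
  [1, 0, 0, 2.5, 0],
  [1, 0, 0, 4.5, 0],
  [1, 0, 0, 7, 0],
  [1, 0, 0, 9.5, 0],
  [1, 0, 0, 12, 0],
  [1, 0, 0, 14.5, 0],
  [1, 0, 0, 17, 0],
])

```text
clock: 5.73
position: [0.4404, -0.0081, 0.447]
tool_rot: [0.088, 1.56, -0.087]
wrist_force: [0.2, 0.3, -2.0]
finger_gap: 0.0585
```

```bash
python3 - <<'E'
from h import *
look("w6")
im,d=env.snapshot("scene"); save("s6.png",cv2.resize(im[100:300,180:420],None,fx=3.3,fy=3))
# block geometry from w2/w3
for n in ["w2","w3","w6"]:
    m,im,d=load(n); C=wcloud(d,m)
    k=(C[...,2]>.038)&(C[...,2]<.052)&(abs(C[...,0]-.47)<.07)&(abs(C[...,1]+.27)<.08); P=C[k]; print(n,k.sum(),P.mean(0).round(4)); print(cv2.minAreaRect(P[:,:2].astype(np.float32)*1000))
m,im,d=load("w3"); save("w3b.png",cv2.resize(im[180:280,60:180],None,fx=6,fy=6,interpolation=cv2.INTER_CUBIC))
E
```

```text
tcp [ 0.4404 -0.0081  0.447 ] yaw -0.1118 clock 5.7333 gap 0.0585 F [ 0.18  0.28 -2.03] j [-0.12  0.08  1.7   0.    1.36 -1.57]
w2 906 [ 0.4698 -0.268   0.0432]
((469.4230041503906, -270.65362548828125), (92.17271423339844, 43.54059982299805), 77.75997161865234)
w3 1226 [ 0.4702 -0.266   0.0433]
((469.774169921875, -270.8145446777344), (92.75270080566406, 43.757659912109375), 77.37288665771484)
w6 963 [ 0.4699 -0.2673  0.0433]
((469.6624450683594, -270.48931884765625), (91.38236236572266, 43.244110107421875), 77.13286590576172)
```

View pics/w6.png

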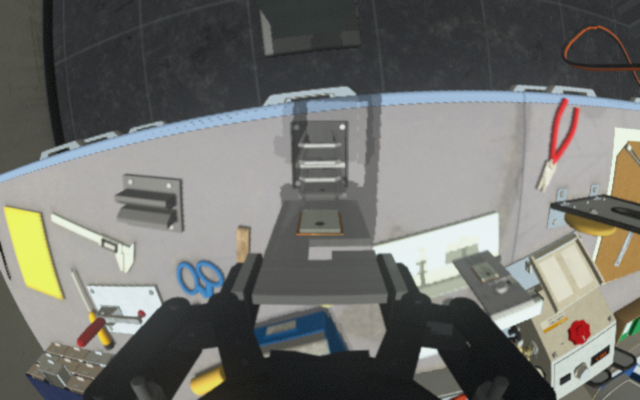

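View pics/s6.png

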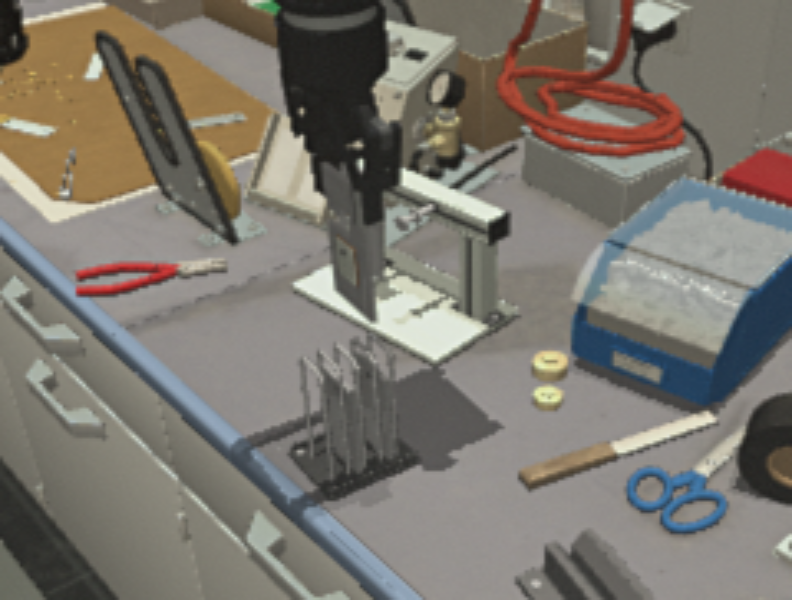

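View pics/w3b.png

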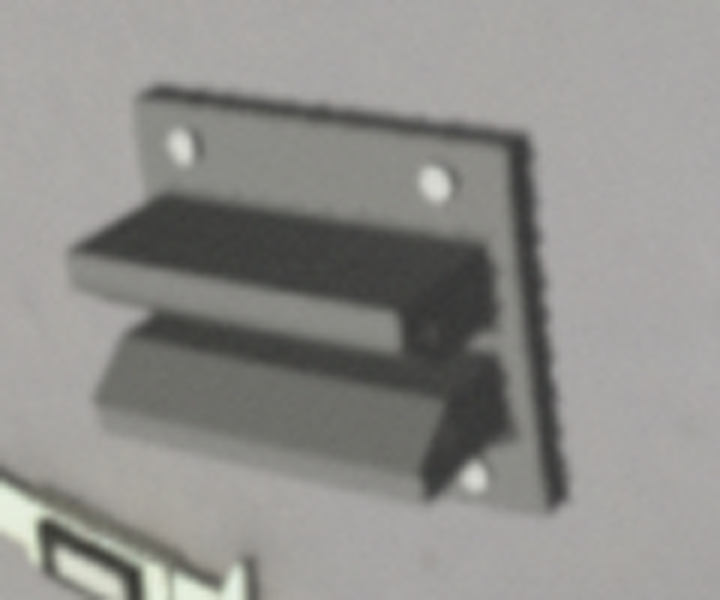

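Call:
jog_arm([
  [1, 1.3, -3.2, 0, -0.02],
  [1, 2.8, -6.5, 0, -0.04],
  [1, 4.2, -9.8, 0, -0.06],
  [1, 5.6, -13, 0, -0.08],
  [1, 7, -16.3, 0, -0.1],
  [1, 8.4, -19.6, 0, -0.107],
  [1, 9.8, -23, 0, -0.107],
  [1, 11, -26, 0, -0.107],
])

```text
clock: 6.5
position: [0.5523, -0.2703, 0.4484]
tool_rot: [0.172, 1.547, -0.172]
wrist_force: [0.4, 1.1, -2.4]
finger_gap: 0.0582
```

Call:
jog_arm([
  [1, 0, 0, 0, 0],
  [1, 0, 0, 0, 0],
  [1, 0, 0, 0, 0],
])

```text
clock: 6.75
position: [0.5518, -0.2702, 0.4468]
tool_rot: [0.174, 1.55, -0.171]
wrist_force: [0.1, 0.4, -1.5]
finger_gap: 0.0582
```

```bash
python3 - <<'E'
from h import *
look("w7"); m,im,d=load("w7"); C=wcloud(d,m)
k=(C[...,2]>.038)&(C[...,2]<.052)&(abs(C[...,0]-.47)<.07)&(abs(C[...,1]+.27)<.08); P=C[k]; print(k.sum(),P.mean(0).round(4)); print(cv2.minAreaRect(P[:,:2].astype(np.float32)*1000))
E
```

```text
tcp [ 0.5518 -0.2702  0.4468] yaw -0.2202 clock 6.75 gap 0.0582 F [ 0.14  0.38 -1.53] j [-0.53  0.33  1.36  0.01  1.44 -1.88]
1622 [ 0.4703 -0.2707  0.0437]
((470.1238098144531, -270.64532470703125), (90.26029968261719, 41.526512145996094), 77.44547271728516)
```

View pics/w7.png

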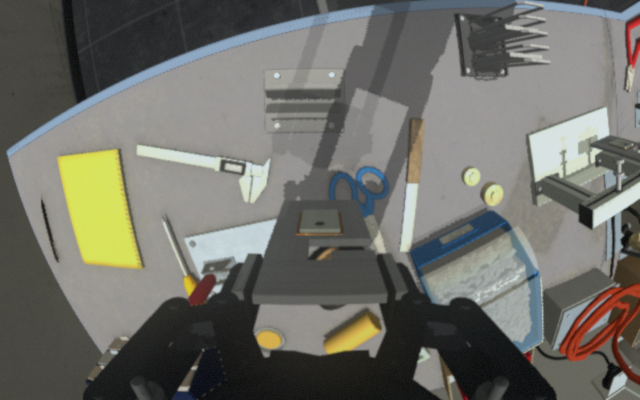

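```bash
python3 - <<'E'
from h import *
m,im,d=load("w7"); p,R,s=tool(); print(R.round(4))
save("w7b.png",cv2.resize(im[60:140,255:355],None,fx=7,fy=7,interpolation=cv2.INTER_CUBIC))
save("w7p.png",cv2.resize(im[185:310,240:400],None,fx=4.6,fy=4.6,interpolation=cv2.INTER_CUBIC))
C=wcloud(d,m)
# panel face pts in tool frame
T=(C-p)@R
k=(T[...,0]>.13)&(T[...,0]<.29)&(abs(T[...,1])<.028)&(abs(T[...,2])<.03); 
for a in np.arange(.13,.29,.015):
    kk=k&(T[...,0]>a)&(T[...,0]<a+.015); 
    if kk.sum(): print(a.round(3),kk.sum(),np.median(T[kk],0).round(4))
E
```

```text
[[ 1.450e-02  2.175e-01  9.760e-01]
 [-2.000e-04  9.761e-01 -2.175e-01]
 [-9.999e-01  3.000e-03  1.420e-02]]
0.13 2125 [ 0.1398 -0.0003 -0.0044]
0.145 2085 [ 0.152   0.0002 -0.005 ]
0.16 1522 [ 0.1666  0.     -0.005 ]
0.175 702 [ 0.1803 -0.0125 -0.0048]
0.19 1383 [ 0.1975  0.0017 -0.0047]
0.205 802 [ 2.12e-01 -1.00e-04 -5.60e-03]
0.22 620 [ 0.2273  0.0006 -0.0055]
0.235 383 [ 0.242   0.0044 -0.0049]
0.25 466 [ 0.258  -0.0016 -0.0046]
0.265 154 [ 0.2683 -0.0028 -0.0047]
```

View pics/w7b.png

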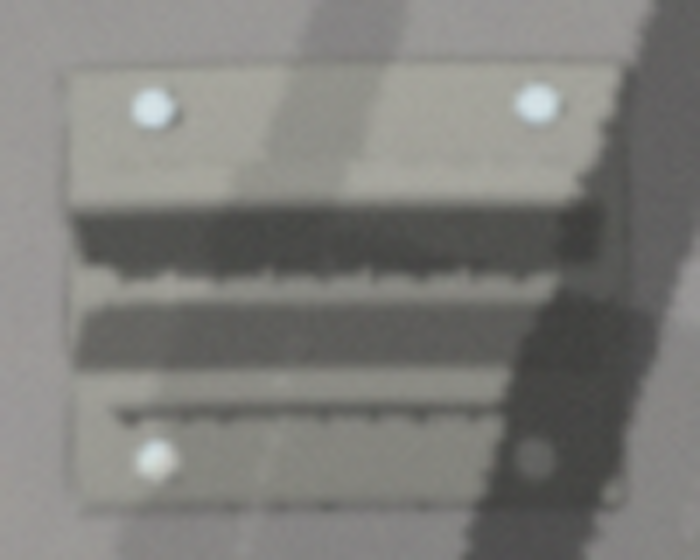

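View pics/w7p.png

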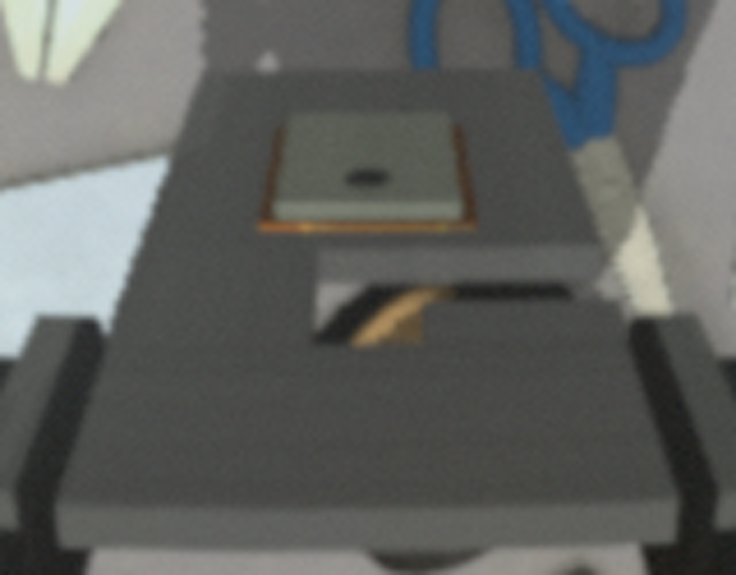

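```bash
python3 - <<'E'
from h import *
m,im,d=load("w7"); f=lambda x,y:(255+x/7-.43,60+y/7-.43)
yv=np.array([.2176,.976]); xv=np.array([.976,-.2176])
for n,(x,y,z) in dict(top_o=(340,165,.046),top_o2=(340,407,.046),in1=(340,208,.046),in2=(340,368,.046),g1=(340,270,.032),g2=(340,302,.032),L=(75,285,.046),Rr=(603,285,.046),plT=(340,65,.006),plB=(340,507,.006),sc1=(152,108,.008),sc2=(538,104,.008),sc3=(155,460,.008),sc4=(534,458,.008)).items():
    q=wz([f(x,y)],z,m)[0]; print(n,q.round(4),"u",(q[:2]@xv).round(4),"v",(q[:2]@yv).round(4))
p,R,s=tool(); print("foot",p+R@[.269,0,-.0023], "u",(p+R@[.269,0,-.0023])[:2]@xv,(p+R@[.269,0,-.0023])[:2]@yv)
E
```

```text
top_o [ 0.4502 -0.2654  0.046 ] u 0.4972 v -0.161
top_o2 [ 0.4904 -0.2746  0.046 ] u 0.5384 v -0.1613
in1 [ 0.4574 -0.267   0.046 ] u 0.5045 v -0.1611
in2 [ 0.4839 -0.2731  0.046 ] u 0.5317 v -0.1612
g1 [ 0.4675 -0.27    0.032 ] u 0.515 v -0.1618
g2 [ 0.473  -0.2713  0.032 ] u 0.5207 v -0.1618
L [ 0.4593 -0.3134  0.046 ] u 0.5164 v -0.2059
Rr [ 0.4796 -0.227   0.046 ] u 0.5175 v -0.1172
plT [ 0.4294 -0.2626  0.006 ] u 0.4762 v -0.1629
plB [ 0.5109 -0.2813  0.006 ] u 0.5599 v -0.1634
sc1 [ 0.4291 -0.298   0.008 ] u 0.4836 v -0.1974
sc2 [ 0.4447 -0.2289  0.008 ] u 0.4839 v -0.1266
sc3 [ 0.4939 -0.313   0.008 ] u 0.5502 v -0.198
sc4 [ 0.5096 -0.2438  0.008 ] u 0.5504 v -0.1271
foot [ 0.5533561  -0.26905018  0.17828158] u 0.5986208692453464 -0.14218268847634422
```

Call:
jog_arm([
  [1, -2.1, 0, 0, 0],
  [1, -4.2, -0.1, -1, 0],
  [1, -6.3, -0.1, -3, 0],
  [1, -8.3, -0.15, -5.5, 0],
  [1, -8.3, -0.15, -8, 0],
  [1, -8.3, -0.15, -10.5, 0],
  [1, -8.3, -0.15, -11.5, 0],
  [1, -8.3, -0.15, -11.5, 0],
])

```text
clock: 7.47
position: [0.4674, -0.2691, 0.3302]
tool_rot: [0.174, 1.555, -0.167]
wrist_force: [0.2, 0.8, -1.9]
finger_gap: 0.0582
```

```bash
python3 - <<'E'
from h import *
look("w8"); m,im,d=load("w8"); p,R,s=tool(); print(R.round(4))
save("w8z.png",cv2.resize(im[100:310,220:420],None,fx=3.6,fy=2.8,interpolation=cv2.INTER_CUBIC))
xv=np.array([.976,-.2176]);yv=np.array([.2176,.976]);q=p+R@[.269,0,-.0023]; print("foot",q, "u",q[:2]@xv,q[:2]@yv)
im,d=env.snapshot("scene"); save("s8.png",cv2.resize(im[180:350,270:450],None,fx=4,fy=3.5,interpolation=cv2.INTER_CUBIC))
E
```

```text
tcp [ 0.4674 -0.2691  0.3302] yaw -0.218 clock 7.4667 gap 0.0582 F [ 0.2   0.83 -1.9 ] j [-0.6   0.33  1.69  0.01  1.12 -1.96]
[[ 0.0125  0.2164  0.9762]
 [ 0.0014  0.9763 -0.2164]
 [-0.9999  0.0041  0.0119]]
foot [ 0.46948156 -0.2689876   0.06280469] u 0.5167456998071237 -0.16037271011899545
```

View pics/w8z.png

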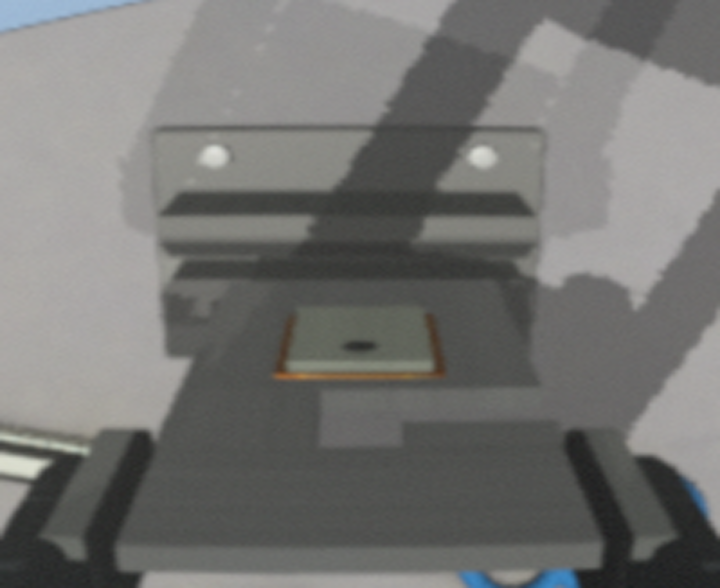

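View pics/s8.png

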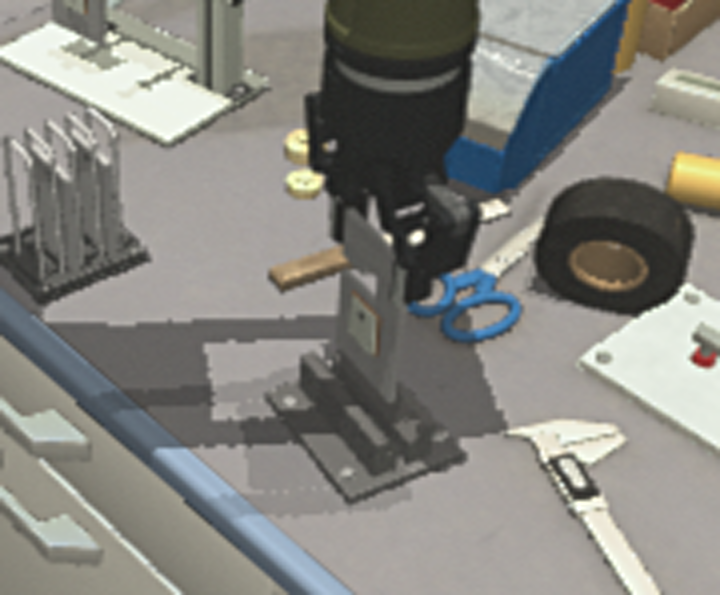

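Call:
jog_arm([
  [1, 0.1, -0.15, -0.8, 0],
  [1, 0.1, -0.15, -1.6, 0],
  [1, 0.1, -0.15, -2.4, 0],
  [1, 0.1, -0.15, -3.2, 0],
  [1, 0.1, -0.15, -3.8, 0],
  [1, 0.1, -0.15, -4.2, 0],
  [1, 0.1, -0.15, -4.6, 0],
  [1, 0.1, -0.15, -4.6, 0],
])

```text
clock: 8.23
position: [0.4697, -0.2718, 0.2858]
tool_rot: [0.173, 1.551, -0.169]
wrist_force: [-0.1, 0.1, -2.4]
finger_gap: 0.0585
```

Call:
jog_arm([
  [1, 0, 0, -0.2, 0],
  [1, 0, 0, -0.4, 0],
  [1, 0, 0, -0.5, 0],
])

```text
clock: 8.48
position: [0.4697, -0.2718, 0.2807]
tool_rot: [0.173, 1.551, -0.169]
wrist_force: [-1.4, -0.1, 1.1]
finger_gap: 0.0584
```

Call:
jog_arm([
  [1, 0, 0, -0.15, 0],
  [-1, 0, 0, -0.15, 0],
  [-1, 0, 0, -0.15, 0],
  [-1, 0, 0, -0.15, 0],
  [-1, 0, 0, -0.15, 0],
  [-1, 0, 0, -0.15, 0],
])

```text
clock: 8.98
position: [0.4698, -0.2719, 0.2793]
tool_rot: [0.173, 1.55, -0.17]
wrist_force: [-0.3, 0.4, 0.4]
finger_gap: 0.0851
```

```bash
python3 - <<'E'
from h import *
look("w9"); m,im,d=load("w9")
save("w9z.png",cv2.resize(im[100:330,200:440],None,fx=3,fy=2.5,interpolation=cv2.INTER_CUBIC))
im,d=env.snapshot("scene"); save("s9.png",cv2.resize(im[180:350,270:450],None,fx=4,fy=3.5,interpolation=cv2.INTER_CUBIC))
E
```

```text
tcp [ 0.4698 -0.2719  0.2793] yaw -0.2184 clock 8.9833 gap 0.0851 F [-0.28  0.44  0.43] j [-0.61  0.39  1.74  0.01  1.   -1.96]
```

View pics/w9z.png

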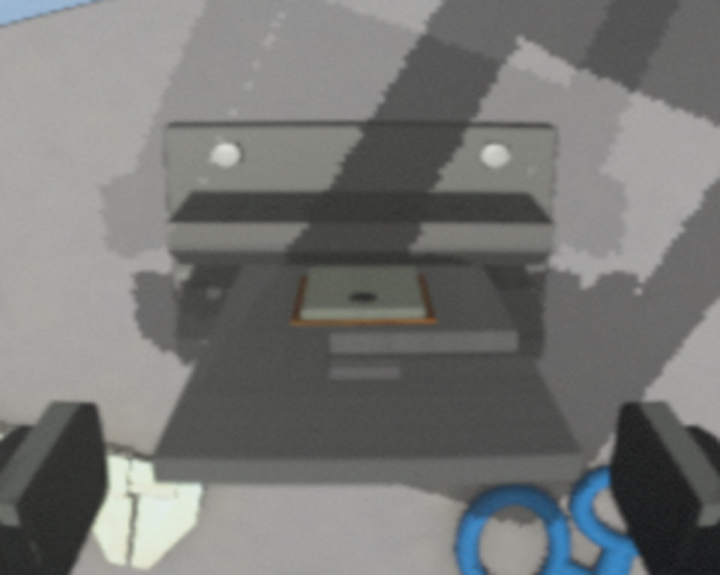

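View pics/s9.png

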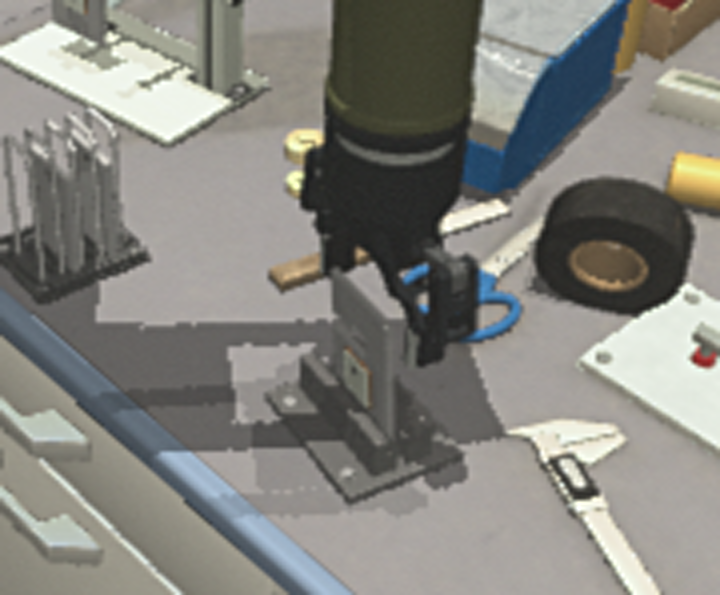

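Call:
jog_arm([
  [-1, 0, 0, 2, 0],
  [-1, 0, 0, 5, 0],
  [-1, 0, 0, 8, 0],
  [-1, 0, 0, 10, -0.12],
  [-1, 0, 0, 10, -0.24],
  [-1, 0, 0, 10, -0.36],
  [-1, 0, 0, 10, -0.48],
  [-1, 0, 0, 10, -0.6],
])

```text
clock: 9.75
position: [0.4697, -0.2718, 0.3794]
tool_rot: [0.641, 1.459, -0.644]
wrist_force: [-0.0, 0.1, -0.1]
finger_gap: 0.0853
```

Call:
jog_arm([
  [-1, 0, 0, 0, -0.12],
  [-1, 0, 0, 0, -0.24],
  [-1, 0, 0, 0, -0.36],
  [-1, 0, 0, 0, -0.48],
  [-1, 0, 0, 0, -0.6],
  [-1, 0, 0, 0, -0.72],
  [-1, 0, 0, 0, -0.84],
  [-1, 0, 0, 0, -0.97],
])

```text
clock: 10.42
position: [0.4696, -0.2717, 0.3793]
tool_rot: [1.363, 1.083, -1.377]
wrist_force: [-0.3, 0.8, -0.3]
finger_gap: 0.0852
```

```bash
python3 - <<'E'
from h import *
look("w10"); m,im,d=load("w10")
C=wcloud(d,m); xv=np.array([.976,-.2176]);yv=np.array([.2176,.976])
k=(C[...,2]>.12)&(C[...,2]<.15)&(abs(C[...,0]-.47)<.05)&(abs(C[...,1]+.27)<.05); P=C[k]; print(k.sum(),P.mean(0).round(4)); print(cv2.minAreaRect(P[:,:2].astype(np.float32)*1000))
E
```

```text
tcp [ 0.4696 -0.2717  0.3793] yaw -1.7953 clock 10.4167 gap 0.0852 F [-0.26  0.83 -0.31] j [-0.6   0.28  1.61 -0.01  1.24 -0.37]
953 [ 0.4579 -0.2651  0.1368]
((457.33660888671875, -267.3742980957031), (61.2401237487793, 8.39756965637207), 76.83799743652344)
```

View pics/w10.png

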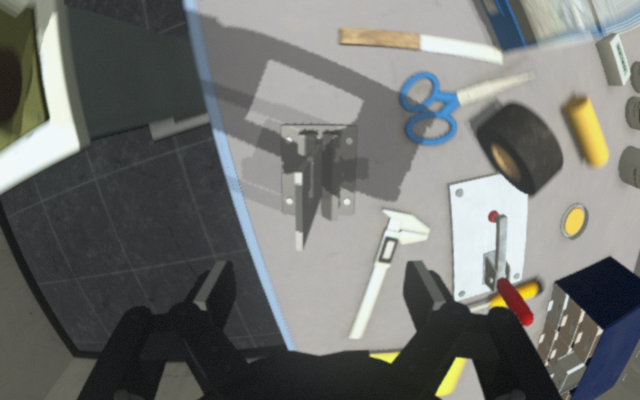

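```bash
python3 - <<'E'
from h import *
m,im,d=load("w10")
save("w10z.png",cv2.resize(im[120:260,270:370],None,fx=6,fy=4.2,interpolation=cv2.INTER_CUBIC))
C=wcloud(d,m)
k=(C[...,2]>.135)&(C[...,2]<.146)&(abs(C[...,0]-.47)<.05)&(abs(C[...,1]+.27)<.05)
v,u=np.nonzero(k); print(u.min(),u.max(),v.min(),v.max(),np.percentile(C[k][:,2],[5,50,95]))
for vv in range(v.min(),v.max(),8): print(vv,u[v==vv].min() if (v==vv).any() else None,u[v==vv].max() if (v==vv).any() else None, np.median(C[vv][k[vv]],0).round(4) if (v==vv).any() else None)
print(cv2.minAreaRect(C[k][:,:2].astype(np.float32)*1000))
E
```

```text
294 304 171 250 [0.13709917 0.14083375 0.14195595]
171 296 302 [ 0.4633 -0.2383  0.1366]
179 294 302 [ 0.4618 -0.2427  0.1408]
187 294 302 [ 0.4604 -0.2483  0.1409]
195 295 303 [ 0.4599 -0.2539  0.1407]
203 295 303 [ 0.4582 -0.2597  0.141 ]
211 295 303 [ 0.4569 -0.2655  0.1412]
219 295 303 [ 0.4552 -0.2716  0.1407]
227 295 303 [ 0.4538 -0.2778  0.1408]
235 297 303 [ 0.4527 -0.2842  0.1405]
243 297 304 [ 0.4517 -0.2904  0.1407]
((456.2192687988281, -267.33441162109375), (60.796897888183594, 6.2914299964904785), 77.00524139404297)
```

View pics/w10z.png

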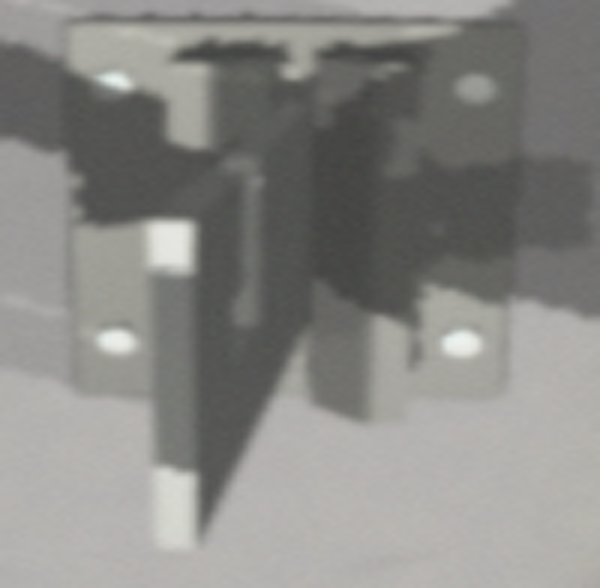

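```bash
python3 - <<'E'
from h import *
p,R,s=tool(); print(R.round(4)); xv=np.array([.976,-.2176]);yv=np.array([.2176,.976])
g=p+R@[.155,0,0]; print(g, g[:2]@xv,g[:2]@yv); tgt=xv*.5175+yv*-.1615; print("delta",tgt-g[:2])
E
```

```text
[[ 6.000e-04  9.736e-01 -2.282e-01]
 [-1.370e-02 -2.282e-01 -9.735e-01]
 [-9.999e-01  3.700e-03  1.320e-02]]
[ 0.46968509 -0.27389689  0.22433239] 0.5180126102677225 -0.1651198901314257
delta [0.00025251 0.00366489]
```

Call:
jog_arm([
  [-1, 0, 0.35, -1, 0],
  [-1, 0, 0.35, -3, 0],
  [-1, 0, 0.35, -5, 0],
  [-1, 0, 0.35, -7, 0],
  [-1, 0, 0.35, -8.2, 0],
  [-1, 0, 0.35, -8.4, 0],
  [-1, 0, 0.35, -8.4, 0],
], newtons=60)

```text
clock: 11.05
position: [0.4691, -0.2678, 0.2939]
tool_rot: [1.366, 1.084, -1.381]
wrist_force: [0.9, 0.0, 0.6]
finger_gap: 0.0856
```

```bash
python3 - <<'E'
from h import *
look("w11"); m,im,d=load("w11")
save("w11z.png",cv2.resize(im[100:340,190:450],None,fx=3,fy=2.4,interpolation=cv2.INTER_CUBIC))
E
```

```text
tcp [ 0.4691 -0.2678  0.2939] yaw -1.7989 clock 11.05 gap 0.0856 F [0.85 0.01 0.63] j [-0.59  0.37  1.73 -0.01  1.04 -0.36]
```

View pics/w11z.png

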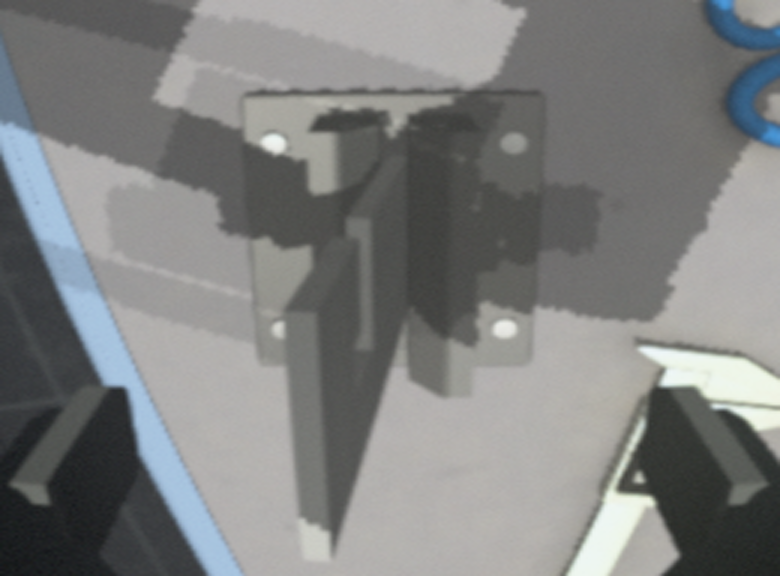

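Call:
jog_arm([
  [-0.5, 0, 0, 0.2, 0],
  [0, 0, 0, 0.2, 0],
  [0.4, 0, 0, 0.2, 0],
  [1, 0, 0, 0.2, 0],
  [1, 0, 0, 0.2, 0],
  [1, 0, 0, 0.2, 0],
  [1, 0, 0, 0.2, 0],
  [1, 0, 0, 0.2, 0],
], newtons=60)

```text
clock: 11.77
position: [0.4699, -0.2683, 0.2973]
tool_rot: [1.366, 1.08, -1.38]
wrist_force: [0.2, 0.1, 2.7]
finger_gap: 0.0033
```

```bash
python3 - <<'E'
from h import *
look("w12"); m,im,d=load("w12"); print(tool()[1].round(4))
save("w12z.png",cv2.resize(im[100:340,190:450],None,fx=3,fy=2.4,interpolation=cv2.INTER_CUBIC))
im,d=env.snapshot("scene"); save("s12.png",cv2.resize(im[180:350,270:450],None,fx=4,fy=3.5,interpolation=cv2.INTER_CUBIC))
E
```

```text
tcp [ 0.4699 -0.2683  0.2973] yaw -1.7993 clock 11.7667 gap 0.0033 F [0.21 0.06 2.67] j [-0.59  0.36  1.73 -0.01  1.04 -0.36]
[[ 7.000e-04  9.740e-01 -2.266e-01]
 [-1.370e-02 -2.266e-01 -9.739e-01]
 [-9.999e-01  3.800e-03  1.320e-02]]
```

View pics/w12z.png

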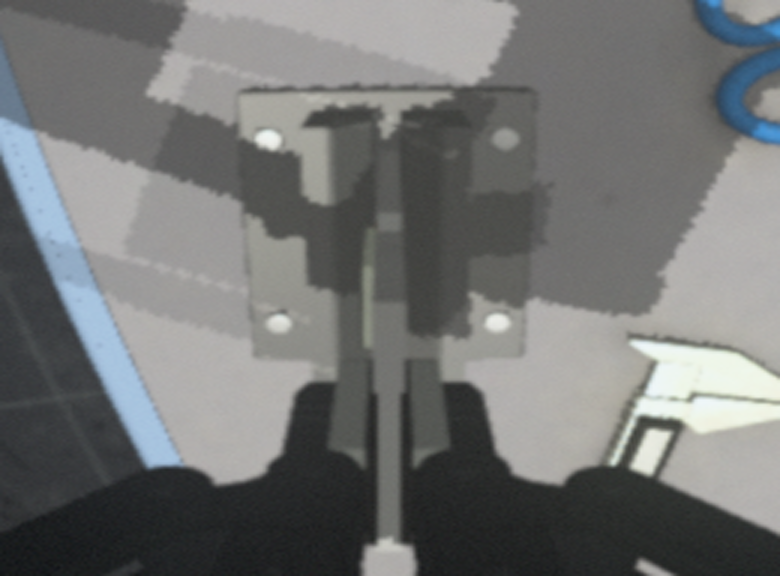

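View pics/s12.png

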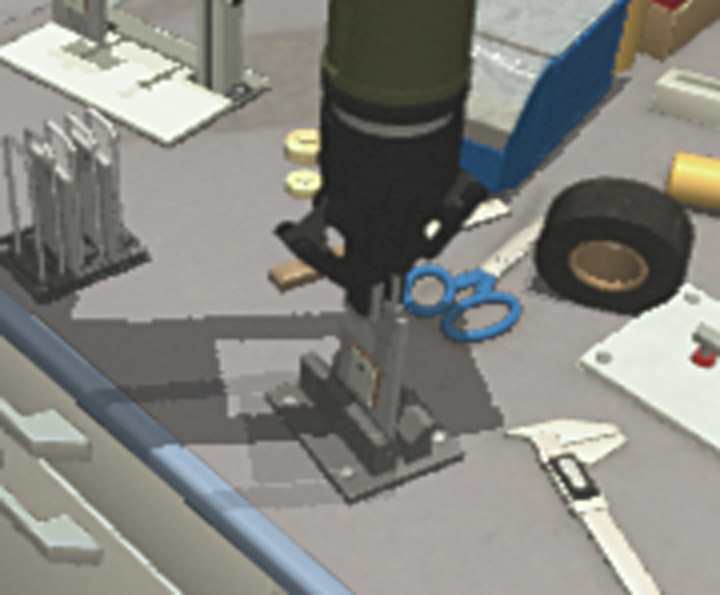

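Call:
jog_arm([
  [1, 0, 0, 1, 0],
  [1, 0, 0, 3, 0],
  [1, 0, 0, 5.5, 0],
  [1, 0, 0, 8, 0],
  [1, 0, 0, 11, 0],
  [1, 0, 0, 14, 0],
  [1, 0, 0, 16.5, 0],
  [1, 0, 0, 18, 0],
])

```text
clock: 12.53
position: [0.4698, -0.2682, 0.4807]
tool_rot: [1.366, 1.077, -1.378]
wrist_force: [1.0, -0.7, -1.9]
finger_gap: 0.0035
```

Call:
jog_arm([
  [1, 1.5, 3, 0, 0.04],
  [1, 3, 6.2, 0, 0.08],
  [1, 4.5, 9.4, 0, 0.13],
  [1, 6, 12.6, 0, 0.18],
  [1, 7.5, 15.8, 0, 0.23],
  [1, 9, 19, 0, 0.28],
  [1, 10.5, 22.2, 0, 0.33],
  [1, 12, 25.4, 0, 0.37],
])

```text
clock: 13.2
position: [0.5897, -0.0125, 0.4806]
tool_rot: [1.096, 1.259, -1.105]
wrist_force: [0.9, -0.7, -2.1]
finger_gap: 0.0036
```

Call:
jog_arm([
  [1, 1.5, 3, 0, 0],
  [1, 2.9, 5.9, 0, 0],
  [1, 2.9, 5.9, 0, 0],
  [1, 2.9, 5.9, 0, 0],
  [1, 2.9, 5.9, 0, 0],
])

```text
clock: 13.62
position: [0.6182, 0.0465, 0.4801]
tool_rot: [1.094, 1.26, -1.106]
wrist_force: [0.6, -0.7, -2.0]
finger_gap: 0.0034
```

```bash
python3 - <<'E'
from h import *
look("w13"); print(tool()[1].round(4))
E
```

```text
tcp [0.6182 0.0465 0.4801] yaw -1.4263 clock 13.6167 gap 0.0034 F [ 0.58 -0.73 -2.  ] j [ 0.01  0.32  1.29 -0.01  1.52 -0.13]
[[ 0.0058  0.9897  0.1429]
 [-0.0141  0.143  -0.9896]
 [-0.9999  0.0037  0.0148]]
```

View pics/w13.png

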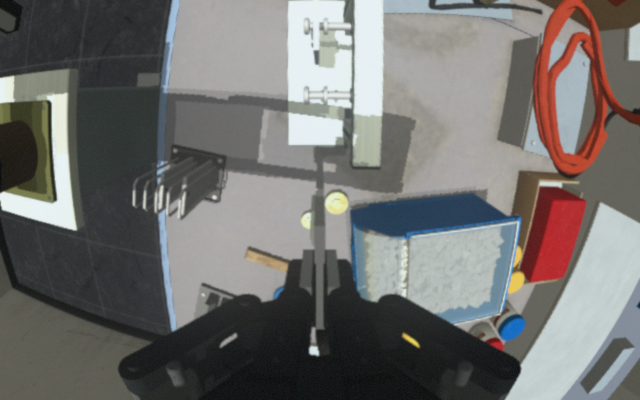

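```bash
python3 - <<'E'
from h import *
m,im,d=load("w13")
save("w13z.png",cv2.resize(im[70:180,280:390],None,fx=6,fy=5.3,interpolation=cv2.INTER_CUBIC))
save("w13p.png",cv2.resize(im[140:370,255:385],None,fx=5,fy=2.6,interpolation=cv2.INTER_CUBIC))
C=wcloud(d,m)
q=C[(abs(C[...,2]-.149)<.004)&(C[...,0]>.6)&(C[...,0]<.72)&(C[...,1]>.05)&(C[...,1]<.3)]; print(cv2.minAreaRect(q[:,:2].astype(np.float32)*1000))
E
```

```text
((637.072509765625, 147.8876495361328), (57.73390579223633, 169.94088745117188), 7.935429573059082)
```

View pics/w13z.png

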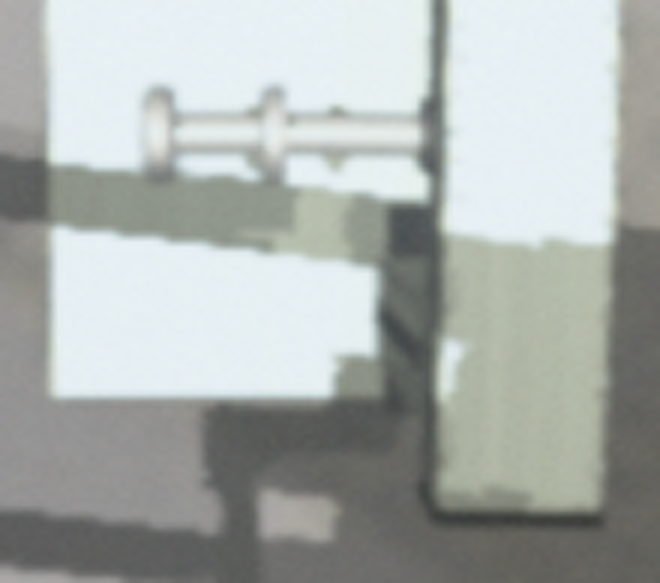

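View pics/w13p.png

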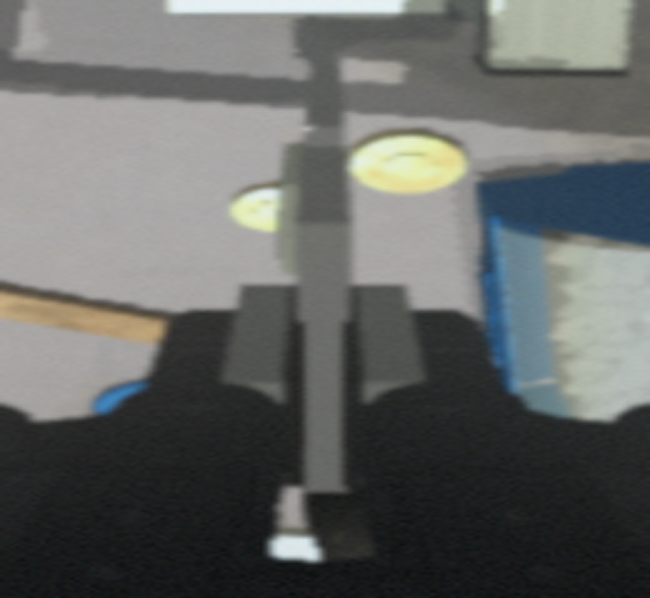

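```bash
python3 - <<'E'
from h import *
m,im,d=load("w13"); p,R,s=tool()
a=.143; xs=np.array([np.cos(a),np.sin(a)]); ys=np.array([-np.sin(a),np.cos(a)])
f=lambda x,y:(280+x/6-.4,70+y/5.3-.4)
def sh(n,uv,z):
    q=wz([uv],z,m)[0]; print(n,q.round(4),"rel tcp xs",((q-p)[:2]@xs).round(4),"ys",((q-p)[:2]@ys).round(4)); return q
H=sh("head in",f(174,131),.14);Cc=sh("collar in",f(263,131),.14);M=sh("mid",f(218.5,131),.14)
sh("head",f(158,131),.14);E_=sh("pin end",f(425,133),.14)
sh("pin edge1",f(218,113),.14);sh("pin edge2",f(218,152),.14)
b1=sh("beam a",f(443,5),.149);b2=sh("beam b",f(431,505),.149)
print("yaw beam",np.arctan2(-(b1-b2)[0],(b1-b2)[1]), "yaw pin",np.arctan2((E_-H)[1],(E_-H)[0]))
b1=sh("plate a",f(46,5),.012);b2=sh("plate b",f(51,395),.012);print("yaw plate",np.arctan2(-(b1-b2)[0],(b1-b2)[1]))
g=lambda x,y:(255+x/5-.4,140+y/2.6-.4)
sh("foot corner",g(325,143),p[2]-.2873)
sh("foot cornerL",g(300,143),p[2]-.2873);sh("foot cornerR",g(350,143),p[2]-.2873)
sh("slot low corner?",g(325,222),p[2]-.2873+.075)
C=wcloud(d,m);T=(C-p)@R
k=(T[...,0]>.13)&(T[...,0]<.3)&(abs(T[...,1])<.02)&(abs(T[...,2])<.06)
for q in np.arange(.13,.29,.015):
    kk=k&(T[...,0]>q)&(T[...,0]<q+.015)
    if kk.sum()>5: print(q.round(3),kk.sum(),np.percentile(T[kk][:,1],[5,50,95]).round(4),np.percentile(T[kk][:,2],[2,5,50]).round(4))
E
```

```text
head in [0.5965 0.1295 0.14  ] rel tcp xs -0.0095 ys 0.0858
collar in [0.6108 0.1315 0.14  ] rel tcp xs 0.0049 ys 0.0858
mid [0.6036 0.1305 0.14  ] rel tcp xs -0.0023 ys 0.0858
head [0.5939 0.1291 0.14  ] rel tcp xs -0.0121 ys 0.0858
pin end [0.6369 0.1353 0.14  ] rel tcp xs 0.0313 ys 0.0858
pin edge1 [0.6031 0.1338 0.14  ] rel tcp xs -0.0024 ys 0.0892
pin edge2 [0.6041 0.1266 0.14  ] rel tcp xs -0.0024 ys 0.0818
beam a [0.6352 0.1587 0.149 ] rel tcp xs 0.033 ys 0.1093
beam b [0.6482 0.0671 0.149 ] rel tcp xs 0.0328 ys 0.0168
yaw beam 0.14052579055623246 yaw pin 0.14346953256134876
plate a [0.5585 0.1598 0.012 ] rel tcp xs -0.0428 ys 0.1213
plate b [0.5733 0.0564 0.012 ] rel tcp xs -0.0428 ys 0.0168
yaw plate 0.14255575086356442
foot corner [0.6193 0.0461 0.193 ] rel tcp xs 0.0012 ys 0.0
foot cornerL [0.615  0.0454 0.193 ] rel tcp xs -0.0031 ys 0.0
foot cornerR [0.6235 0.0467 0.193 ] rel tcp xs 0.0055 ys 0.0
slot low corner? [0.6184 0.05   0.268 ] rel tcp xs 0.0009 ys 0.0041
0.13 1281 [-0.0143  0.0015  0.0141] [-0.0138 -0.0131 -0.011 ]
0.145 1908 [-0.0129 -0.0002  0.0125] [-0.0305 -0.0285 -0.0109]
0.16 535 [-0.0128  0.0002  0.0128] [-0.0312 -0.031  -0.0115]
0.175 100 [-0.0024  0.0002  0.0023] [-0.0314 -0.0314 -0.031 ]
0.19 46 [-0.0024 -0.      0.0024] [-0.0316 -0.0316 -0.0311]
0.205 162 [-0.0056 -0.0016  0.0027] [-0.0319 -0.0315 -0.0276]
0.22 124 [-0.0063 -0.0043  0.001 ] [-0.0321 -0.032  -0.0139]
0.235 64 [-0.0058 -0.0018  0.0017] [-0.0324 -0.0322 -0.0315]
0.25 30 [-0.0052 -0.0008  0.0018] [-0.0326 -0.0324 -0.0319]
0.265 27 [-0.002  -0.0004  0.002 ] [-0.0324 -0.0324 -0.0322]
0.28 6 [-0.0019 -0.      0.0018] [-0.032  -0.032  -0.0319]
```

Call:
jog_arm([
  [1, -0.4, 1.5, 0, 0],
  [1, -0.75, 3.1, -1, 0],
  [1, -0.75, 3.1, -3.5, 0],
  [1, -0.75, 3.1, -6.5, 0],
  [1, -0.75, 3.1, -9.5, 0],
  [1, -0.75, 3.1, -12, 0],
  [1, -0.75, 3.1, -13.5, 0],
  [1, -0.75, 3.1, -13.5, 0],
])

```text
clock: 14.33
position: [0.6083, 0.0761, 0.3414]
tool_rot: [1.092, 1.266, -1.114]
wrist_force: [-0.2, -0.6, -2.9]
finger_gap: 0.0034
```

Call:
jog_arm([
  [1, 0, 0, 0, 0],
  [1, 0, 0, 0, 0],
])

```text
clock: 14.5
position: [0.608, 0.0757, 0.3421]
tool_rot: [1.093, 1.265, -1.115]
wrist_force: [-1.0, -0.7, -2.5]
finger_gap: 0.0034
```

```bash
python3 - <<'E'
from h import *
look("w14"); m,im,d=load("w14")
save("w14z.png",cv2.resize(im[40:270,230:410],None,fx=4,fy=2.6,interpolation=cv2.INTER_CUBIC))
im,d=env.snapshot("scene"); save("s14.png",cv2.resize(im[110:260,230:380],None,fx=5,fy=3.9,interpolation=cv2.INTER_CUBIC)); np.savez("s14.npz",im=im,d=d)
E
```

```text
tcp [0.608  0.0757 0.3421] yaw -1.43 clock 14.5 gap 0.0034 F [-0.96 -0.68 -2.46] j [ 0.06  0.41  1.51 -0.02  1.23 -0.08]
```

View pics/w14z.png

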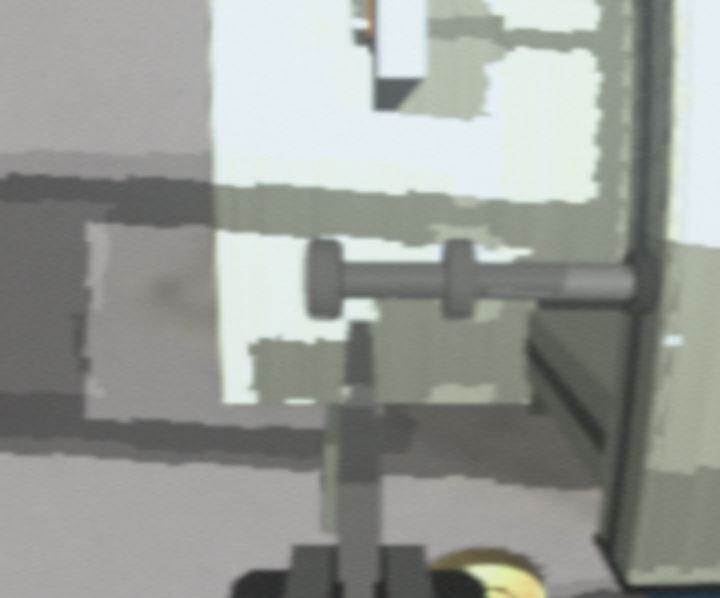

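View pics/s14.png

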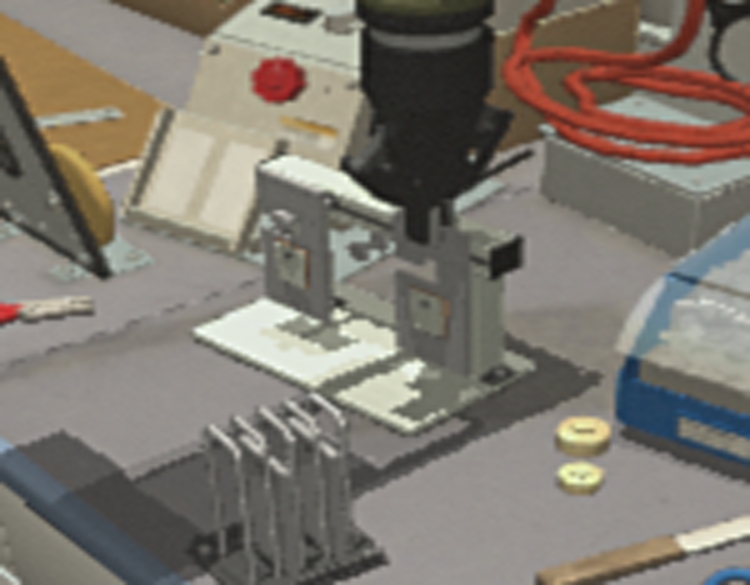

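```bash
python3 - <<'E'
from h import *
m,im,d=load("w14"); p,R,s=tool(); print(R.round(4))
a=.143; xs=np.array([np.cos(a),np.sin(a)]); ys=np.array([-np.sin(a),np.cos(a)])
f=lambda x,y:(230+x/4-.4,40+y/2.6-.4)
def sh(n,uv,z):
    q=wz([uv],z,m)[0]; print(n,q.round(4),"rel tcp xs",((q-p)[:2]@xs).round(4),"ys",((q-p)[:2]@ys).round(4)); return q
sh("head in",f(343,280),.14);sh("collar in",f(443,280),.14);sh("mid",f(393,280),.14)
sh("e1",f(393,263),.14);sh("e2",f(393,298),.14)
sh("taken panel -y edge L",f(376,80),.176);sh("R",f(426,80),.176)
C=wcloud(d,m);T=(C-p)@R
k=(T[...,0]>.13)&(T[...,0]<.3)&(abs(T[...,1])<.007)&(abs(T[...,2])<.06)
for q in np.arange(.13,.29,.015):
    kk=k&(T[...,0]>q)&(T[...,0]<q+.015)
    if kk.sum()>5: print(q.round(3),kk.sum(),np.percentile(T[kk][:,1],[5,50,95]).round(4),np.percentile(T[kk][:,2],[2,5,50]).round(4))
se=p+R@[.1913,0,-.0016]; print("seat",se.round(4),"rel tcp",((se-p)[:2]@xs).round(4),((se-p)[:2]@ys).round(4))
k=(abs(C[...,0]-.6)<.02)&(abs(C[...,1]-.13)<.015)&(C[...,2]>.12)&(C[...,2]<.17); print("pin z",np.percentile(C[k][:,2],[50,90,95,98]))
E
```

```text
[[-3.000e-04  9.900e-01  1.408e-01]
 [-1.420e-02  1.407e-01 -9.899e-01]
 [-9.999e-01 -2.300e-03  1.400e-02]]
head in [0.5969 0.1292 0.14  ] rel tcp xs -0.004 ys 0.0545
collar in [0.6106 0.1312 0.14  ] rel tcp xs 0.0098 ys 0.0545
mid [0.6038 0.1302 0.14  ] rel tcp xs 0.0029 ys 0.0545
e1 [0.6032 0.1338 0.14  ] rel tcp xs 0.0029 ys 0.0581
e2 [0.6043 0.1263 0.14  ] rel tcp xs 0.0029 ys 0.0506
taken panel -y edge L [0.5955 0.1687 0.176 ] rel tcp xs 0.0002 ys 0.0937
R [0.6007 0.1694 0.176 ] rel tcp xs 0.0055 ys 0.0937
0.13 838 [-0.0061  0.0007  0.006 ] [-0.0124 -0.012  -0.0098]
0.145 1334 [-0.0053 -0.001   0.0052] [-0.03   -0.0287 -0.011 ]
0.16 313 [-0.0062 -0.0001  0.0063] [-0.0305 -0.0303 -0.0112]
0.175 98 [-0.0036 -0.0015  0.001 ] [-0.0308 -0.0307 -0.0303]
0.19 387 [-0.0064 -0.0011  0.0059] [-0.0597 -0.0596 -0.0559]
0.205 87 [-0.0046 -0.0017  0.0008] [-0.0311 -0.031  -0.0295]
0.22 153 [-0.007  -0.0057 -0.0004] [-0.0314 -0.0312 -0.011 ]
0.235 59 [-0.0068 -0.0032  0.0003] [-0.0317 -0.0316 -0.0308]
0.25 31 [-0.0059 -0.0019  0.0004] [-0.0318 -0.0316 -0.0312]
0.265 29 [-0.0035 -0.0019  0.0005] [-0.032  -0.0319 -0.0316]
0.28 6 [-0.0034 -0.0015  0.0003] [-0.0316 -0.0316 -0.0315]
seat [0.6084 0.0748 0.1518] rel tcp -0.0004 -0.0011
pin z [0.14403027 0.14824126 0.14861459 0.14896987]
```

Call:
jog_arm([
  [1, 0.2, 0, 0.1, 0],
  [1, 0.42, 0.06, 0.2, 0],
  [1, 0.42, 0.06, 0.2, 0],
  [1, 0.3, 0.9, 0.2, 0],
  [1, 0.18, 1.7, 0.2, 0],
  [1, 0.06, 2.5, 0.2, 0],
  [1, 0.06, 2.5, 0.2, 0],
  [1, 0.06, 2.5, 0.2, 0],
])

```text
clock: 15.27
position: [0.609, 0.1019, 0.3449]
tool_rot: [1.092, 1.264, -1.111]
wrist_force: [0.9, 0.9, -1.9]
finger_gap: 0.0034
```

```bash
cat > chk.py <<'E'
import sys
from h import *
n=sys.argv[1]
look(n); m,im,d=load(n); p,R,s=tool()
a=.143; xs=np.array([np.cos(a),np.sin(a)]); ys=np.array([-np.sin(a),np.cos(a)])
pin=np.array([.6037,.1303])
C=wcloud(d,m);T=(C-p)@R
k=(T[...,0]>.16)&(T[...,0]<.3)&(abs(T[...,1])<.005)&(abs(T[...,2]+.031)<.004)
print("edge",k.sum(),np.median(T[k],0).round(4),np.percentile(T[k][:,1],[5,95]).round(4))
se=p+R@[.1913,-.0012,-.0012]; print("R",R.round(4).tolist()); print("seat-pin xs,ys,z",((se[:2]-pin)@xs).round(4),((se[:2]-pin)@ys).round(4),(se[2]-.14).round(4))
u,v=wproj([[*pin,.14]],m)[0]; print("pin px",u,v)
save(n+"z.png",cv2.resize(im[40:270,230:410],None,fx=4,fy=2.6,interpolation=cv2.INTER_CUBIC))
E
python3 chk.py w15
```

```text
tcp [0.609  0.1019 0.3449] yaw -1.428 clock 15.2667 gap 0.0034 F [ 0.85  0.89 -1.93] j [ 0.1   0.41  1.5  -0.02  1.23 -0.04]
edge 555 [ 0.2002 -0.0004 -0.0312] [-0.0033  0.0035]
R [[-0.0006, 0.9899, 0.1419], [-0.0145, 0.1419, -0.9898], [-0.9999, -0.0027, 0.0143]]
seat-pin xs,ys,z -0.0005 -0.0308 0.0136
pin px 318.6145428758658 190.12880960269422
```

View pics/w15z.png

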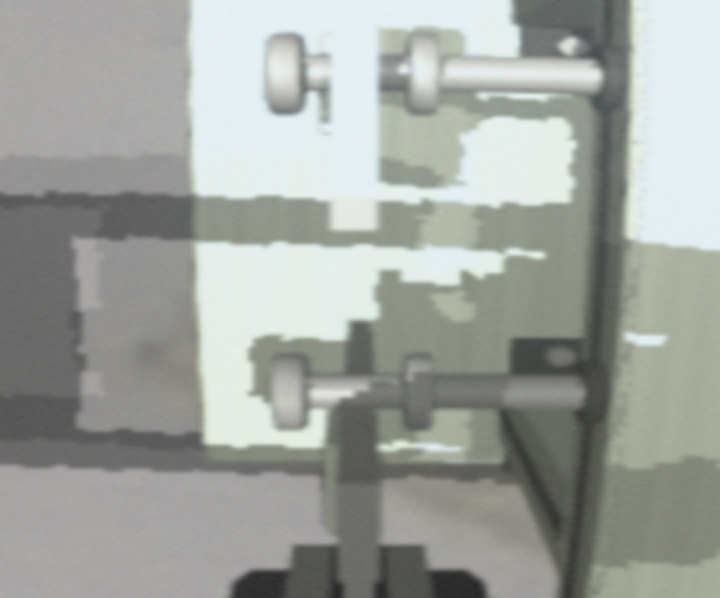

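Call:
jog_arm([
  [1, -0.07, 0.5, 0, 0],
  [1, -0.14, 1.0, 0, 0],
  [1, -0.21, 1.5, 0, 0],
  [1, -0.21, 1.5, 0, 0],
])

```text
clock: 15.65
position: [0.6068, 0.1175, 0.3449]
tool_rot: [1.093, 1.265, -1.111]
wrist_force: [0.2, 0.4, -2.5]
finger_gap: 0.0034
```

```bash
python3 chk.py w16
```

```text
tcp [0.6068 0.1175 0.3449] yaw -1.4278 clock 15.65 gap 0.0034 F [ 0.24  0.37 -2.51] j [ 0.13  0.41  1.49 -0.01  1.24 -0.01]
edge 495 [ 0.1943 -0.0003 -0.031 ] [-0.0023  0.0021]
R [[-0.0007, 0.9898, 0.1427], [-0.0145, 0.1427, -0.9897], [-0.9999, -0.0028, 0.0142]]
seat-pin xs,ys,z -0.0005 -0.0151 0.0136
pin px 318.4988035541788 215.39966072095
```

View pics/w16z.png

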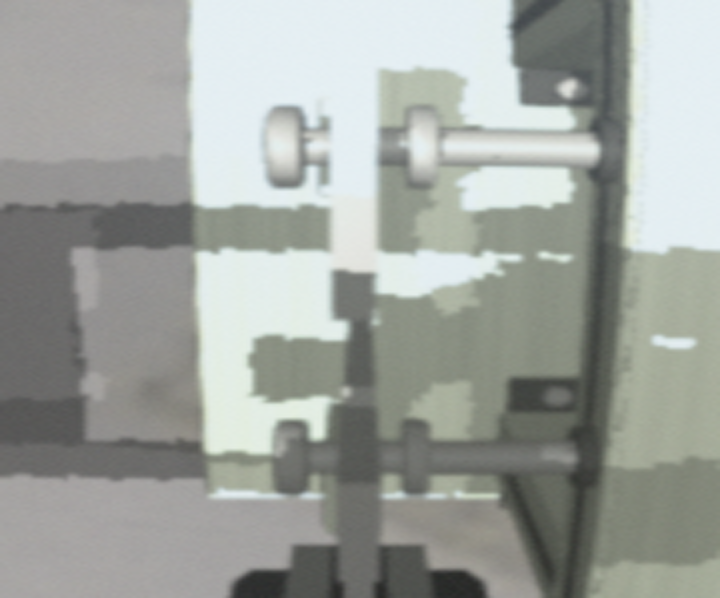

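Call:
jog_arm([
  [1, -0.07, 0.5, 0, 0],
  [1, -0.14, 1.0, 0, 0],
  [1, -0.2, 1.4, 0, 0],
  [1, -0.21, 1.5, 0, 0],
  [1, -0.21, 1.5, 0, 0],
])

```text
clock: 16.12
position: [0.6047, 0.1325, 0.3449]
tool_rot: [1.092, 1.264, -1.111]
wrist_force: [0.1, -0.3, -1.3]
finger_gap: 0.0032
```

```bash
python3 chk.py w17; python3 - <<'E'
from h import *
im,d=env.snapshot("scene"); save("s17.png",cv2.resize(im[110:260,230:380],None,fx=5,fy=3.9,interpolation=cv2.INTER_CUBIC))
E
```

```text
tcp [0.6047 0.1325 0.3449] yaw -1.427 clock 16.1167 gap 0.0032 F [ 0.11 -0.27 -1.25] j [ 0.15  0.42  1.49 -0.02  1.24  0.01]
edge 282 [ 1.775e-01  1.000e-04 -3.060e-02] [-0.0024  0.0023]
R [[-0.0006, 0.9897, 0.1432], [-0.0146, 0.1432, -0.9896], [-0.9999, -0.0027, 0.0144]]
seat-pin xs,ys,z -0.0004 0.0003 0.0136
pin px 318.39500444260887 238.04031745209113
```

View pics/w17z.png

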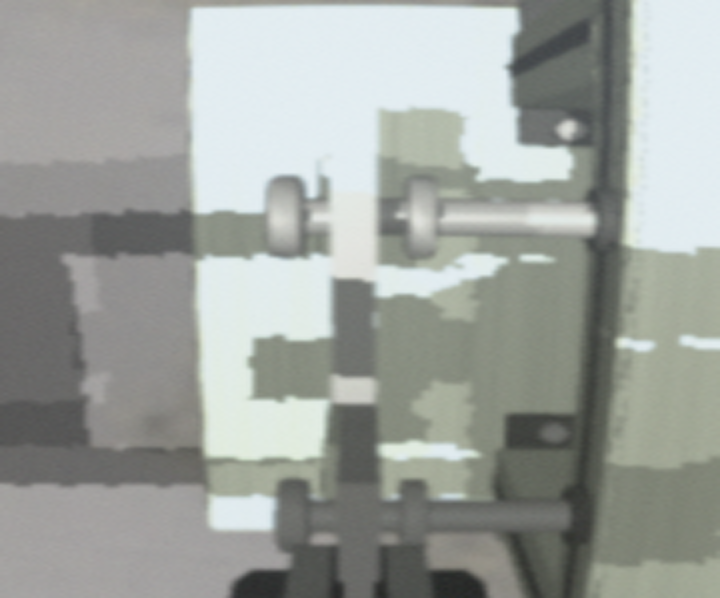

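View pics/s17.png

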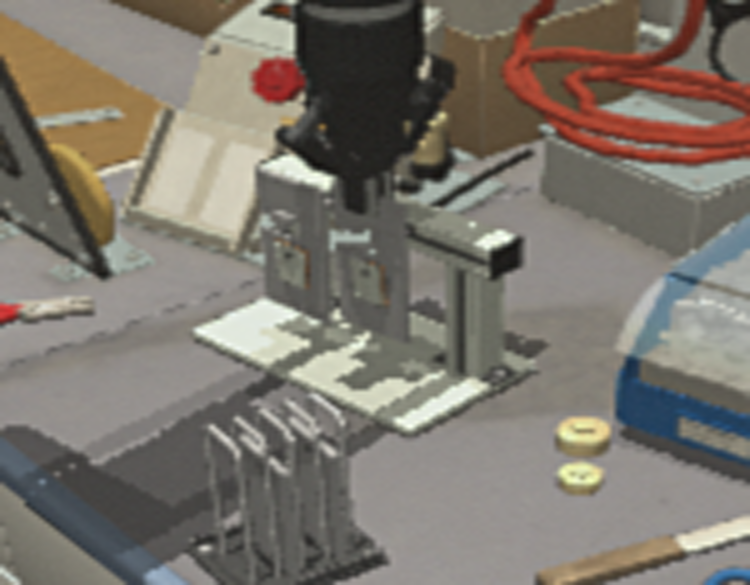

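Call:
jog_arm([
  [1, 0, 0, -0.3, 0],
  [1, 0, 0, -0.6, 0],
  [1, 0, 0, -0.9, 0],
  [1, 0, 0, -1.1, 0],
  [1, 0, 0, -1.1, 0],
])

```text
clock: 16.63
position: [0.6045, 0.1319, 0.333]
tool_rot: [1.091, 1.265, -1.112]
wrist_force: [-0.3, 0.8, -1.8]
finger_gap: 0.0034
```

Call:
jog_arm([
  [1, 0, 0, -0.1, 0],
  [1, 0, 0, -0.2, 0],
  [1, 0, 0, -0.2, 0],
])

```text
clock: 16.88
position: [0.6045, 0.1319, 0.3312]
tool_rot: [1.091, 1.265, -1.112]
wrist_force: [-0.2, -0.2, -1.3]
finger_gap: 0.0035
```

Call:
jog_arm([
  [1, 0, 0, -0.1, 0],
  [1, 0, 0, -0.15, 0],
  [1, 0, 0, -0.15, 0],
])

```text
clock: 17.13
position: [0.6045, 0.1319, 0.3309]
tool_rot: [1.091, 1.264, -1.112]
wrist_force: [-1.7, -0.7, 4.5]
finger_gap: 0.0031
```

```bash
python3 chk.py w18; python3 - <<'E'
from h import *
im,d=env.snapshot("scene"); save("s18.png",cv2.resize(im[110:260,230:380],None,fx=5,fy=3.9,interpolation=cv2.INTER_CUBIC))
E
```

```text
tcp [0.6045 0.1319 0.3309] yaw -1.4276 clock 17.1333 gap 0.0031 F [-1.71 -0.68  4.46] j [ 0.15  0.43  1.51 -0.02  1.21  0.01]
edge 188 [ 1.704e-01 -1.000e-04 -3.030e-02] [-0.0023  0.0021]
R [[-0.001, 0.9898, 0.1428], [-0.0149, 0.1427, -0.9896], [-0.9999, -0.0031, 0.0146]]
seat-pin xs,ys,z -0.0008 -0.0002 -0.0003
pin px 318.9611954918914 247.52494221125698
```

View pics/w18z.png

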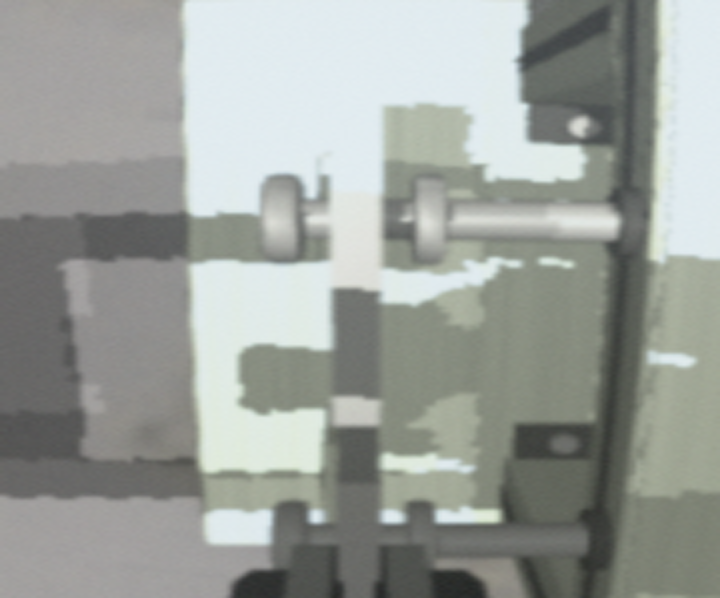

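View pics/s18.png

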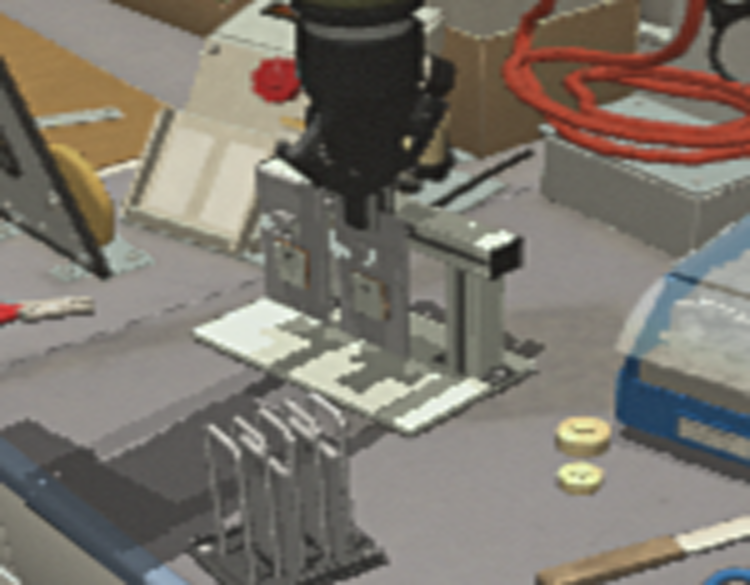

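Call:
jog_arm([
  [1, 0, 0, 0, 0],
  [0.7, 0, 0, 0, 0],
  [0.6, 0, 0, 0, 0],
  [0.5, 0, 0, 0, 0],
  [0.4, 0, 0, 0, 0],
  [0.3, 0, 0, 0, 0],
  [0.3, 0, 0, 0, 0],
  [0.3, 0, 0, 0, 0],
], newtons=20)

```text
clock: 17.9
position: [0.6045, 0.1319, 0.3308]
tool_rot: [1.091, 1.264, -1.112]
wrist_force: [-0.2, -0.1, 0.1]
finger_gap: 0.0294
```

```bash
python3 chk.py w19
```

```text
tcp [0.6045 0.1319 0.3308] yaw -1.4276 clock 17.9 gap 0.0294 F [-0.16 -0.13  0.06] j [ 0.15  0.43  1.51 -0.02  1.21  0.01]
edge 205 [ 0.1712 -0.0003 -0.0296] [-0.0023  0.0021]
R [[-0.0011, 0.9898, 0.1427], [-0.0148, 0.1427, -0.9897], [-0.9999, -0.0032, 0.0145]]
seat-pin xs,ys,z -0.0008 -0.0001 -0.0004
pin px 318.912273214832 247.59621045414806
```

View pics/w19.png

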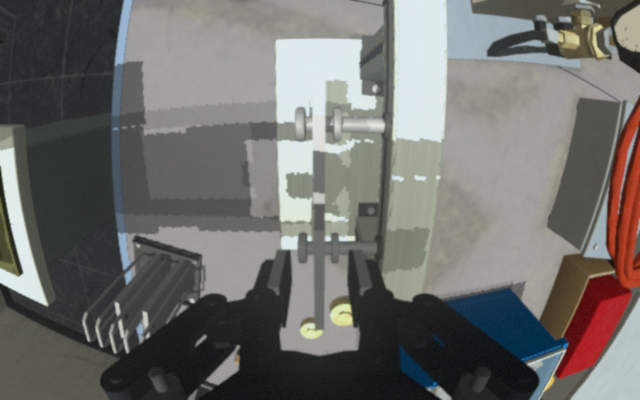

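Call:
jog_arm([
  [0.3, 0, 0, 0.5, 0],
  [0.3, 0, 0, 1.5, 0],
  [0.3, 0, 0, 3, 0],
  [0.3, 0, 0, 5, 0],
  [0.3, 0, 0, 7.5, 0],
  [0.3, 0, 0, 10, 0],
  [0.3, 0, 0, 12, 0],
  [0.3, 0, 0, 12, 0],
])

```text
clock: 18.62
position: [0.6056, 0.1321, 0.4574]
tool_rot: [1.097, 1.257, -1.103]
wrist_force: [0.0, 0.2, 0.4]
finger_gap: 0.0295
```

Call:
jog_arm([
  [0.3, 0.5, -3, 0, 0],
  [0.3, 1, -6, 0, 0],
  [0.3, 1, -8, 0, 0],
  [0.3, 1, -8, 0, 0],
  [0.3, 1, -8, 0, 0],
  [0.3, 1, -8, 0, 0],
  [0.3, 1, -8, 0, 0],
  [0.3, 1, -8, 0, 0],
])

```text
clock: 19.28
position: [0.6154, 0.0531, 0.4572]
tool_rot: [1.096, 1.258, -1.102]
wrist_force: [-0.6, -0.6, -0.4]
finger_gap: 0.0299
```

```bash
python3 - <<'E'
from h import *
m,im,d=look("w20"); save("w20z.png",cv2.resize(im[30:230,230:430],None,fx=3,fy=3,interpolation=cv2.INTER_CUBIC))
C=wcloud(d,m); a=.143; xs=np.array([np.cos(a),np.sin(a)]); ys=np.array([-np.sin(a),np.cos(a)]);pin=np.array([.6037,.1303])
U=(C[...,:2]-pin)@xs;V=(C[...,:2]-pin)@ys
for c in (0,.07):
    k=(C[...,2]>.168)&(C[...,2]<.185)&(abs(U)<.03)&(abs(V-c)<.034); print(c,k.sum(),U[k].mean().round(4),V[k].min().round(4),V[k].max().round(4),np.median(C[k][:,2]).round(4)); print(np.polyfit(V[k],C[k][:,2],1),np.polyfit(V[k],U[k],1))
im,d=env.snapshot("scene"); save("s20.png",cv2.resize(im[110:260,230:380],None,fx=5,fy=3.9,interpolation=cv2.INTER_CUBIC))
E
```

```text
tcp [0.6154 0.0531 0.4572] yaw -1.4262 clock 19.2833 gap 0.0299 F [-0.63 -0.65 -0.38] j [ 0.02  0.33  1.34 -0.01  1.47 -0.12]
0 440 0.0001 -0.0314 0.0278 0.1755
[0.03841818 0.17553246] [-9.34678691e-05  1.32337277e-04]
0.07 379 -0.0003 0.04 0.0857 0.1756
[0.00973217 0.17492419] [-5.88973522e-03  4.11720025e-05]
```

View pics/w20z.png

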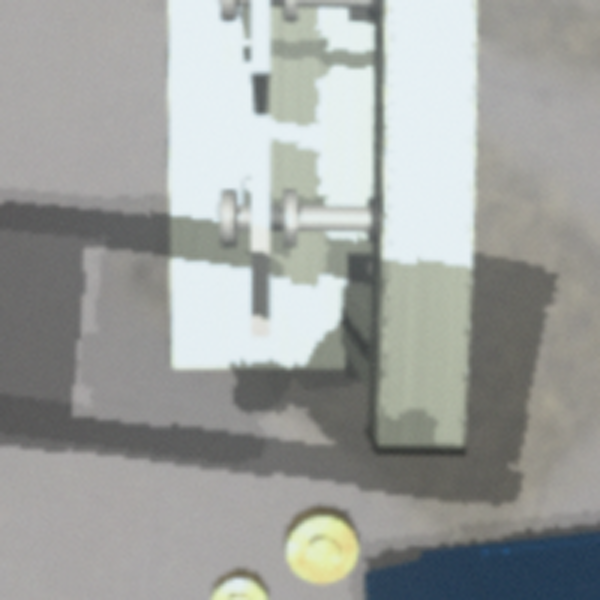

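View pics/s20.png

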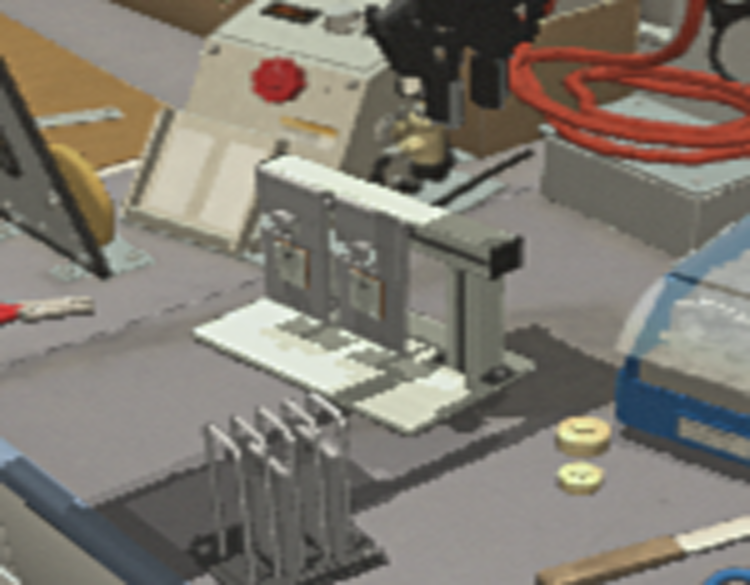

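Call:
jog_arm([
  [0.3, 0, 0, 0, 0],
  [0.3, 0, 0, 0, 0],
  [0.3, 0, 0, 0, 0],
  [0.3, 0, 0, 0, 0],
  [0.3, 0, 0, 0, 0],
  [0.3, 0, 0, 0, 0],
  [0.3, 0, 0, 0, 0],
  [0.3, 0, 0, 0, 0],
])

```text
clock: 20.05
position: [0.6155, 0.0529, 0.4573]
tool_rot: [1.097, 1.258, -1.103]
wrist_force: [0.5, 0.2, -0.6]
finger_gap: 0.0298
```

```bash
python3 - <<'E'
from h import *
a=.143; xs=np.array([np.cos(a),np.sin(a)]); ys=np.array([-np.sin(a),np.cos(a)]);pin=np.array([.6037,.1303])
for i in range(5):
    m,im,d=look("w21"); C=wcloud(d,m)
    U=(C[...,:2]-pin)@xs;V=(C[...,:2]-pin)@ys
    k=(C[...,2]>.168)&(C[...,2]<.185)&(abs(U)<.03)&(abs(V)<.034); print(k.sum(),U[k].mean().round(4),V[k].min().round(4),V[k].max().round(4),np.median(C[k][:,2]).round(4),np.polyfit(V[k],C[k][:,2],1))
E
```

```text
tcp [0.6155 0.0529 0.4573] yaw -1.4264 clock 20.05 gap 0.0298 F [ 0.46  0.2  -0.61] j [ 0.02  0.33  1.33 -0.01  1.47 -0.12]
441 0.0002 -0.0319 0.0278 0.1755 [0.03578783 0.17550943]
tcp [0.6155 0.0529 0.4573] yaw -1.4264 clock 20.1 gap 0.0298 F [ 0.71 -0.08 -0.01] j [ 0.02  0.33  1.33 -0.01  1.47 -0.12]
444 0.0002 -0.0317 0.0277 0.1755 [0.04002674 0.17557903]
tcp [0.6155 0.0529 0.4573] yaw -1.4263 clock 20.15 gap 0.0297 F [-0.38 -0.69  0.64] j [ 0.02  0.33  1.33 -0.01  1.47 -0.12]
441 0.0002 -0.0316 0.0277 0.1754 [0.03685982 0.17551701]
tcp [0.6155 0.0529 0.4573] yaw -1.4263 clock 20.2 gap 0.0303 F [ 0.91 -0.36  0.48] j [ 0.02  0.33  1.33 -0.01  1.47 -0.12]
442 0.0002 -0.0317 0.0277 0.1755 [0.03767552 0.17556524]
tcp [0.6155 0.0529 0.4572] yaw -1.4263 clock 20.25 gap 0.0298 F [ 0.48 -0.37 -0.39] j [ 0.02  0.33  1.34 -0.01  1.47 -0.12]
443 0.0002 -0.0316 0.0277 0.1754 [0.03593357 0.17546106]
```

```bash
python3 -c "
from plant import env
print(env.sign_off()); print(env.read_state()['clock'])"
```

```text
the job is handed in; nothing more can be done
None
the job is handed in; nothing more can be done
```

The slotted panel now hangs by its notch on the free pin, and I handed the job in about 20 s into the run. No verdict was reported, so the following rests on my own measurements.

- **Setting block:** I took the panel from the rack by its side edges, stood it in the groove and let go. It leaned about 5° towards the robot, within the 8° the block allows. I then took hold of it again by its top edge.
- **Hanging:** I slid the slot onto the pin with the panel about mid-way between head and collar, and no contact force showed. I then lowered it until it touched, within 0.5 mm of the height I had worked out, and opened the fingers.

| Last check | Reading |
|---|---|
| Position along the pin | 0.2 mm from the mid-point between head and collar |
| Position sideways | within about 1–2 mm of the pin |
| Top edge height | 175.5 mm (176 mm expected) |
| In-plane tilt | about 2° |
| Movement over five pictures (0.2 s) | none seen |
| Other panel | top edge level, hanging straight |
| Gripper | backed off, fingers clear of everything |

The blanks and brass weights stood as before in the last scene picture I viewed. I did not measure them again, and that crop did not cover all the tools. No check failed, but the first, oblique estimate of the pin was 3 mm off the two later ones, so I used the later ones.

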